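Cap the feed canister and park its tray

TASK

The rinsed press-and-twist cap of the plant-feed canister was left lying on its side. Stand it open side down on the bench and let go, then take it again from above and set it on the canister's neck with its lugs in the gaps, press it down and twist it clockwise until it catches, and let go. Only when the canister is closed, push its drip tray fully home against the stop; leave the measuring cup, the pots and the small screw cap where they are.

Things in the scene. Friction and masses are not known exactly. Their poses are not given: they have to be found in the camera images.
- cap: Black eight-sided press-and-twist cap, 62 mm over its flats (67 over corners), 0.11 kg, loose. Origin: centre of its open rim; z along its axis, from open rim to top. Skirt with top is 34 mm tall; 3.5 mm wall. Flats face x, y and the diagonals. Starts lying on its -y flat, axis level, origin 31 mm over the bench. Inside: lugs at +x, -x, 13 mm wide, z = 3 to 8 mm, reach in to 21 mm from the axis.
- cap_bar (a point): Middle of the grip bar on top of the cap, 44 mm from the rim along the cap's z, axes as the cap's. The bar is 50 mm long along x (its ends are over the lugs), 14 mm thick along y, and stands 20 mm proud of the cap's top.
- seal (a joint): Travel of the sprung seal disc inside the cap: 0 at rest (its face 5 mm inside the rim plane), 0.0145 m fully pressed; 0.7 N/mm. It bears on the canister's mouth. Reads 0.001 to 0.002 when the cap sits loose on the neck, 0.008 when caught, 0.011 or more when pressed enough to turn.
- mouth (a point): Centre of the canister's open mouth, at the top of its neck, about 209 mm over the bench, z up. x points through one of the two gaps in the neck's flange (the other is at -x). Flange 50 mm wide, 5 mm thick, gaps 56 degrees wide; neck below it 39 mm wide, 30 mm tall. The cap goes on with its bar along x (6 degrees off at most, either way round) and sits loose with its rim 6 mm below the mouth.
- canister (a point): White 2 litre canister, 112 x 140 x 150 mm to the shoulder, stands fixed in the tray; point under its centre. To lock: press the cap until its rim is 17 to 19 mm below the mouth (about 10 N), turn it clockwise seen from above under a 3 mm hump to the stop at 70 degrees, let go: it springs up into the catch, rim 13 mm below the mouth, bar 64 to 70 degrees from the gaps, along the tray's travel.
- tray (a joint): Travel of the stainless drip tray that carries the canister: 0 pulled out, 0.110 m fully home against the stop. Slides with about 6 N and stays where it is left. Starts between 0 and 0.025.
- tray_handle (a point): Middle of the tray's bow handle: a level steel bar of 11 mm diameter, 110 mm long along this point's x, 94 mm over the bench, about 60 mm free below it and 70 mm free to the canister, which is on its -y side. The tray slides home along this point's -y; the point moves with the tray.
- station: Grey base plate of the dosing station, 200 x 500 mm, fixed, with rails, end stop and dosing pump. Origin on the bench; the tray runs along its y; stop and pump (180 mm tall) are at its -y end.
- jug: Clear low measuring cup, 88 mm wide, 85 mm tall, handle at its +y; origin under its centre. Leave alone.
- pot_a: Potted seedling in a white paper-wrapped block, 78 x 78 x 70 mm; origin under its centre. Leave alone.
- pot_b: Another potted seedling, as pot_a. Leave alone.
- screw_cap: Small round ribbed screw cap of another bottle, 44 mm across, 18 mm tall, lying flat; origin under its centre. Leave alone.
Mind the look-alikes: they are no part of the job. Of the things shaped like the cap, the black one is meant.

How it is judged:
By the outcome, as a careful person would: the job done as asked, in the order asked, and still so for the second after the job is handed in, with the robot touching nothing.
It also fails if it takes over 67 s, if anything falls off the work surface, if the arm or the gripper's body presses on something with over 40 N, if the wrist force passes 120 N, or if a joint passes its speed limit or range.

ROBOT

A 6-joint arm with a two-finger parallel gripper is mounted at the origin on the work surface. World frame = base frame: x ahead of the robot, y to its left, z up, the work surface at z = 0. Lengths are in m, angles in rad, forces in N, time in s.
With the tool pointing down it reaches from about 0.3 to 0.875 m from the base axis. Payload 6.4 kg.
Tool frame: the origin (TCP) lies midway between the tips of the shut fingers; the grasp point (between the pads) lies 19 mm behind it; x points along the fingers, y is the direction in which the jaws open and shut, and the axes are right-handed (so a half turn about x gives the same grasp; the last joint's range is limited). The gripper opens to 85 mm and grips with 20 to 120 N. Pads are 22 mm wide; open, the fingers measure 114 mm over their backs; the gripper's body (76 mm by 85 mm) begins 54 mm behind the grasp point. The pads swing forward as they close: fully open they stand 13 mm farther back than shut.
Start: joints at [-1.347, 0.181, 1.607, -0, 1.354, -0.206], TCP at [0.24, -0.523, 0.231] pointing down, gripper open.
Joint ranges: [-2.99, 2.99], [-0.89, 2.07], [0.3, 2.58], [-1.14, 4.28], [0, 2.63], [-3.12, 3.12]. Speed limits (rad/s): [2.57, 2.57, 3.01, 3.14, 3.14, 3.14].

INTERFACE

Orientations are given as a unit quaternion [w, x, y, z].
In Python, from bench import ctrl gives the robot as it stands.
- The arm moves only by the tool servo_tool, never from a script. Its argument "targets" is a list of rows, each a list of 7 numbers: the turn, a rotation vector about the tool's x, y, z in rad, then the shift along the tool's x, y, z in mm, then the opening, from -1 (shut) to 1 (fully open). A call has exactly 8 rows; each row is the pose to reach, as a shift and turn from the pose measured when the call began, along the tool's axes at that moment; what a row does not reach only later rows make up. A row lasts 1/8 s, in which the tool goes at most 62.5 mm and 10.7 degrees, less where a joint would pass 70% of its speed; a pose out of reach is approached as far as the arm can. A call with a gripper value outside its range is refused whole. The fingers move at their own pace and stop on an object; the grip force is fixed at half the most. Time passes only in rows, so rows that repeat a pose let the fingers close, or fill a call up. It gives the time, the measured TCP pose, the force and the opening at its end, in the units of the state.
- ctrl.get_obs(): the state, without advancing time (a new reading comes with each control period).
- ctrl.camera(name): name is "scene" or "top" or "wrist"; returns a dict with "pixels" (400x640x3 uint8, blue, green, red), "intrinsics" (3x3 intrinsics, pixels), "R" (3x3) and "t" (3): a world point X has camera coordinates R X + t; the wrist camera has in their place "tool_from_camera" (4x4, takes a point from camera to tool coordinates, whose origin is the TCP and whose axes are the tool frame's). Camera axes: x right, y down, z forward; pixel columns grow to the right and rows downward; lengths in m; the calibration is good to about 2 mm. The wrist camera is an equidistant fisheye: a pixel r from the principal point sees the ray r / f radians off the axis. A picture is of the moment at which its call begins: read the wrist's pose just before it. There is no depth.
- ctrl.hand_in(): hands the job in, once; it reports no verdict.
The state is a dict: "time_s": time; "q": joint angles; "dq": joint speeds; "joint_efforts": joint torques, N m; "eef_pos": TCP position; "eef_rot": TCP orientation; "wrist_force": force on the tool from outside, world axes, zero at the start; "torque": the same for the moment, N m; "opening": opening from 0.0 (shut) to 1.0 (fully open).
Only numpy, scipy, OpenCV 4.12 (cv2) and the standard library are available. Lean on these libraries where they do the work, as an engineer would, in place of code of your own. Each camera call takes 0.05 s, during which the arm holds its last target.

## Working session

There is one attempt and no reset: what is moved stays moved. The work goes in short steps, Python scripts to look and compute and a tool call to move; the robot and the scene stay as the last step left them, time stands still between calls to the robot, and variables do not carry over. Pictures are saved under pics/ and viewed, and the job is handed in when it is done.

Besides the shell and the picture viewer there is one more tool, called after ">>>" as a command line: name --pt "numbers of a row" for each row, then --argument value for the rest. servo_tool: Moves the arm, as the interface text tells. Its arguments: {"type":"object","properties":{"targets":{"type":"array","items":{"type":"array","items":{"type":"number"}}}},"required":["targets"]}

```bash
ls; mkdir -p pics; python3 - <<'E'
from bench import ctrl
import cv2, numpy as np
o=ctrl.get_obs(); print(o)
for n in ["scene","top","wrist"]:
    c=ctrl.camera(n); cv2.imwrite(f"pics/{n}0.png",c["pixels"]); print(n,c["intrinsics"],c.get("R"),c.get("t"),c.get("tool_from_camera"))
E
```

```text
pics
{'time_s': 0.0, 'q': array([-1.34731101e+00,  1.81514266e-01,  1.60801190e+00, -3.71235973e-05,
        1.35379501e+00, -2.06300452e-01]), 'dq': array([ 0.00058162, -0.00137022,  0.00083398, -0.00045855,  0.00010392,
        0.00202892]), 'joint_efforts': array([ 2.00165632e-03, -4.44864178e+01, -3.51335871e+01, -1.89636671e-04,
        9.02769214e-03,  4.94787443e-06]), 'eef_pos': array([ 0.23946841, -0.52215326,  0.23039732]), 'eef_rot': array([-0.15017713, -0.69082386, -0.15139912,  0.69085999]), 'wrist_force': array([0.9510452 , 0.17055622, 0.54965291]), 'torque': array([ 0.03372916, -0.04795334,  0.00301551]), 'opening': 1.001498020515546}
scene [[448.93718098   0.         319.93087919]
 [  0.         448.93718098 208.20885305]
 [  0.           0.           1.        ]] [[-1.76645988e-02  9.99843796e-01 -5.88405352e-04]
 [ 7.94326182e-01  1.36762289e-02 -6.07337532e-01]
 [-6.07234616e-01 -1.11957596e-02 -7.94443689e-01]] [-0.16968468 -0.39932058  1.52412483] None
top [[464.18616077   0.         322.08281205]
 [  0.         464.18616077 198.55892745]
 [  0.           0.           1.        ]] [[ 0.01597178 -0.99986845  0.00282661]
 [-0.99870332 -0.01608971 -0.04829907]
 [ 0.0483382  -0.00205152 -0.99882892]] [0.16729754 0.58957763 1.37841916] None
wrist [[309.70691629   0.         319.89968295]
 [  0.         309.70691629 198.83501166]
 [  0.           0.           1.        ]] None None [[ 4.95993780e-04 -3.02752440e-01  9.53069103e-01 -1.42155272e-01]
 [ 9.99999825e-01 -1.57783489e-04 -5.70538933e-04  1.33877573e-03]
 [ 3.23110622e-04  9.53069219e-01  3.02752308e-01 -7.82010872e-02]
 [ 0.00000000e+00  0.00000000e+00  0.00000000e+00  1.00000000e+00]]
```

View pics/scene0.png

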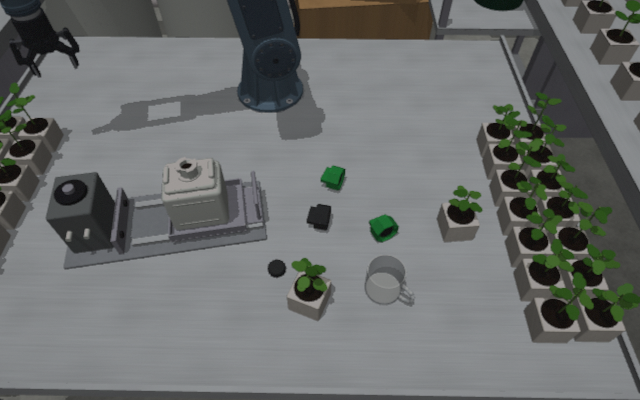

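View pics/top0.png

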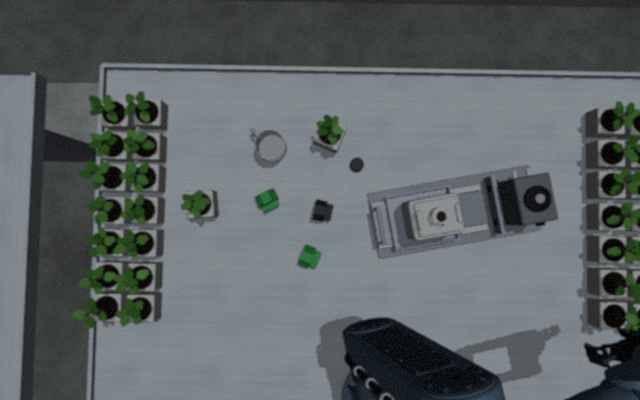

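View pics/wrist0.png

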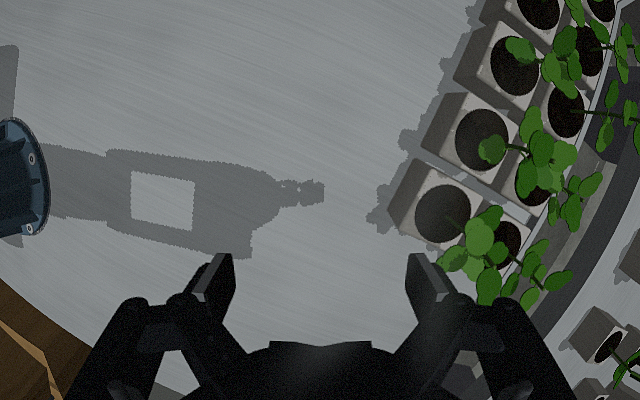

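Cap-like candidates, as scene / top pixels:
- black block: (319,216) / (322,210)
- green cap: (333,177) / (309,257)
- green cap: (384,228) / (267,200)
- small black round cap, which is the screw cap: (277,268) / (357,164)

I choose the black one at (319,216). Next is a close crop to check it, plus rough positions.

```bash
cat > h.py <<'E'
from bench import ctrl
import cv2, numpy as np
from scipy.spatial.transform import Rotation as Ro
def q2R(q): return Ro.from_quat([q[1],q[2],q[3],q[0]]).as_matrix()
def ray(c,uv,obs=None):
    K=c["intrinsics"]; u=np.array(uv,float)
    d=np.array([(u[0]-K[0,2])/K[0,0],(u[1]-K[1,2])/K[1,1],1.0])
    if "R" in c and c.get("R") is not None:
        R=c["R"];t=c["t"]; o=-R.T@t; v=R.T@d
    else:
        a=np.array([d[0],d[1]]); th=np.hypot(*a); s=np.sin(th)/th if th>1e-9 else 1
        d=np.array([a[0]*s,a[1]*s,np.cos(th)])
        T=c["tool_from_camera"]; Rt=q2R(obs["eef_rot"]); v=Rt@T[:3,:3]@d; o=Rt@T[:3,3]+obs["eef_pos"]
    return o,v/np.linalg.norm(v)
def onz(r,z): o,v=r; return o+v*(z-o[2])/v[2]
def tri(rs):
    A=np.zeros((3,3));b=np.zeros(3)
    for o,v in rs:
        P=np.eye(3)-np.outer(v,v);A+=P;b+=P@o
    X=np.linalg.solve(A,b)
    return X,[np.linalg.norm((np.eye(3)-np.outer(v,v))@(X-o)) for o,v in rs]
def proj(c,X,obs=None):
    K=c["intrinsics"]
    if c.get("R") is not None: p=c["R"]@X+c["t"]; return (K@(p/p[2]))[:2]
    T=c["tool_from_camera"]; Rt=q2R(obs["eef_rot"]); p=Rt.T@(X-obs["eef_pos"]); p=T[:3,:3].T@(p-T[:3,3])
    th=np.arctan2(np.hypot(p[0],p[1]),p[2]); a=p[:2]/np.hypot(p[0],p[1])*th
    return np.array([K[0,0]*a[0]+K[0,2],K[1,1]*a[1]+K[1,2]])
E
python3 - <<'E'
from h import *
c1=ctrl.camera("scene");c2=ctrl.camera("top")
print("cap",tri([ray(c1,(319,216)),ray(c2,(322,210))]))
for n,a,b in [("mouth",(187,167),(441,216)),("scap",(277,268),(357,164)),("handleN",(255,182),(377,210))]:
    print(n,tri([ray(c1,a),ray(c2,b)]))
a=cv2.resize(c1["pixels"][140:300,250:430],None,fx=4,fy=4,interpolation=cv2.INTER_CUBIC)
b=cv2.resize(c2["pixels"][130:280,240:380],None,fx=4,fy=4,interpolation=cv2.INTER_CUBIC)
cv2.imwrite("pics/c1.png",np.clip(a*1.6,0,255)[:600]);cv2.imwrite("pics/c2.png",np.clip(b*1.6,0,255))
a=cv2.resize(c1["pixels"][140:280,40:280],None,fx=3.3,fy=3.3,interpolation=cv2.INTER_CUBIC)
cv2.imwrite("pics/c3.png",a)
E
```

```text
cap (array([0.55198879, 0.17678094, 0.03530829]), [np.float64(0.00029977991191104154), np.float64(0.00029977991191112416)])
mouth (array([ 0.53719728, -0.13064574,  0.1996267 ]), [np.float64(0.0016669527830372025), np.float64(0.0016669527830372435)])
scap (array([0.69295418, 0.0751583 , 0.01058735]), [np.float64(0.0021504506988531094), np.float64(0.002150450698853133)])
handleN (array([0.55141544, 0.02829654, 0.16589606]), [np.float64(0.0016539017246626605), np.float64(0.0016539017246626905)])[ WARN:0@6.079] global loadsave.cpp:1063 imwrite_ Unsupported depth image for selected encoder is fallbacked to CV_8U.
```

View pics/c1.png

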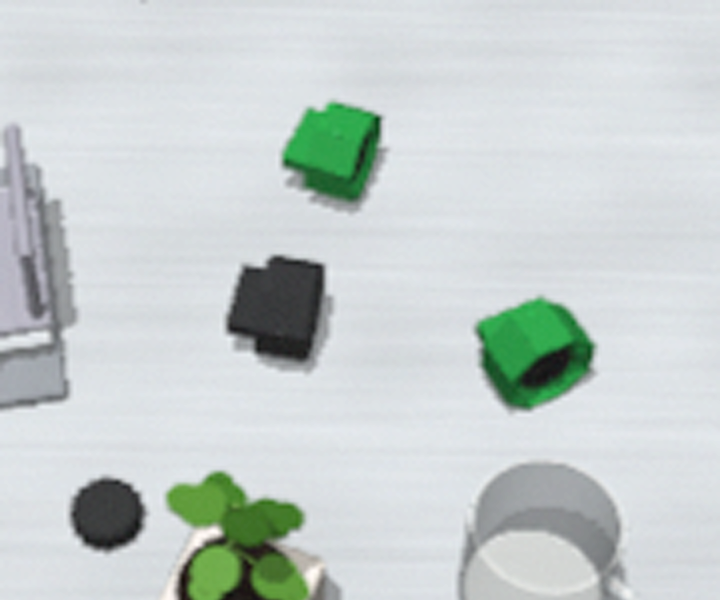

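View pics/c2.png

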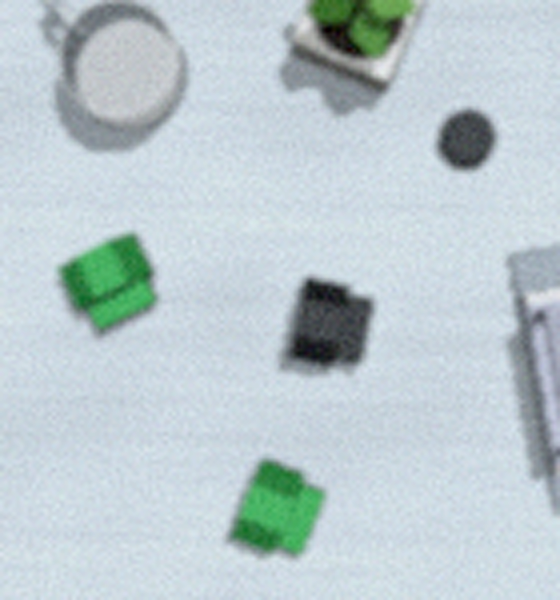

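View pics/c3.png

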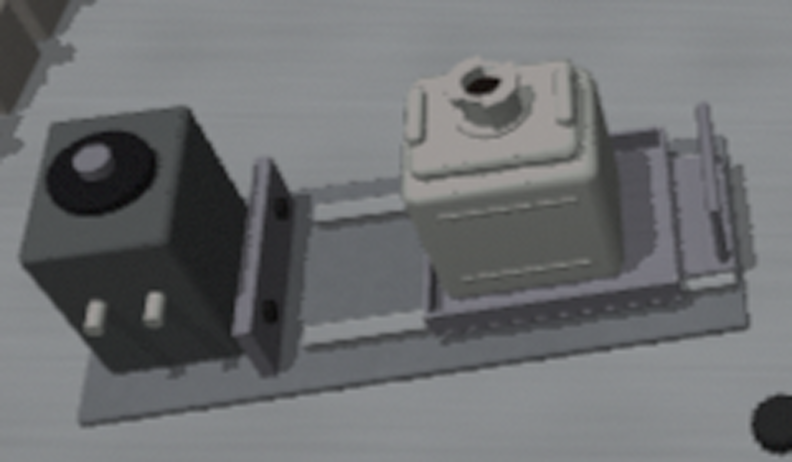

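```bash
cat >> h.py <<'E'
def pose():
    o=ctrl.get_obs(); return o,np.array(o["eef_pos"]),q2R(o["eef_rot"])
def delta(p,R,pt,Rt):
    rv=Ro.from_matrix(R.T@Rt).as_rotvec(); return rv,1000*R.T@(pt-p)
def toolR(xd,yd):
    x=np.array(xd,float);x/=np.linalg.norm(x);y=np.array(yd,float);y-=x*(x@y);y/=np.linalg.norm(y)
    return np.c_[x,y,np.cross(x,y)]
E
python3 - <<'E'
from h import *
o,p,R=pose(); print(R.round(3),o["time_s"])
# cap axis from top image: contour of black
for n,(x0,x1,y0,y1) in {"top":(295,350,185,235),"scene":(295,345,195,240)}.items():
    c=ctrl.camera(n); im=c["pixels"][y0:y1,x0:x1]; g=im.max(2)
    m=(g<(75)).astype(np.uint8); 
    cs,_=cv2.findContours(m,cv2.RETR_EXTERNAL,cv2.CHAIN_APPROX_NONE); k=max(cs,key=cv2.contourArea)
    print(n,cv2.contourArea(k),cv2.minAreaRect(k)[0]+np.array([x0,y0]),cv2.minAreaRect(k)[1:])
Rt=toolR([0,0,-1],[-0.3,-1,0])  
for pt in [(0.42,0.05,0.36)]:
  for s in (1,-1):
    print(delta(p,R,np.array(pt),toolR([0,0,-1],[-s*0.0,-s*1,0])))
E
```

```text
[[-0.     0.417 -0.909]
 [ 0.001 -0.909 -0.417]
 [-1.    -0.001 -0.   ]] 0.25
top 303.5 [322.20588303 211.17647171] ((17.947635650634766, 20.615528106689453), 14.03624439239502)
scene 445.0 [318.51351166 216.41891861] ((22.193862915039062, 24.988645553588867), 9.462322235107422)
(array([4.29816261e-01, 9.23373725e-06, 8.57318498e-04]), array([-128.70286541, -445.30157278, -402.58792969]))
(array([-2.71177615e+00, -1.18066068e-03,  1.27162899e-05]), array([-128.70286541, -445.30157278, -402.58792969]))
```

>>> servo_tool --pt "0 0 0 -50 -10 -15 1" --pt "0.04 0 0 -85 -40 -55 1" --pt "0.08 0 0 -100 -75 -100 1" --pt "0.12 0 0 -100 -112 -150 1" --pt "0.17 0 0 -100 -150 -200 1" --pt "0.22 0 0 -100 -187 -250 1" --pt "0.27 0 0 -100 -225 -300 1" --pt "0.32 0 0 -100 -262 -350 1"

```text
time_s: 1.35
eef_pos: [0.4492, -0.1367, 0.3316]
eef_rot: [0.038, 0.706, 0.038, -0.706]
wrist_force: [0.7, -0.2, 0.3]
opening: 1.003
```

>>> servo_tool --pt "0.03 0 0 0 -42 -50 1" --pt "0.06 0 0 0 -85 -98 1" --pt "0.09 0 0 0 -127 -146 1" --pt "0.11 0 0 0 -169 -193 1" --pt "0.11 0 0 0 -185 -205 1" --pt "0.11 0 0 0 -185 -205 1" --pt "0.11 0 0 0 -185 -205 1" --pt "0.11 0 0 0 -185 -205 1"

```text
time_s: 2.35
eef_pos: [0.6327, 0.0681, 0.332]
eef_rot: [-0.001, 0.708, -0.001, -0.707]
wrist_force: [-0.3, 0.3, -0.4]
opening: 0.999
```

```bash
cat > snap.py <<'E'
from h import *
import sys
o,p,R=pose(); c=ctrl.camera("wrist"); n=sys.argv[1]
cv2.imwrite(f"pics/{n}.png",c["pixels"]); import pickle; pickle.dump((o,c),open(n+".pkl","wb"))
print(o["time_s"],p.round(4),R.round(3).tolist(),o["q"].round(3),o["wrist_force"].round(1),o["opening"])
E
python3 snap.py w1
```

```text
2.35 [0.6327 0.0681 0.332 ] [[0.001, -0.004, -1.0], [-0.0, -1.0, 0.004], [-1.0, 0.0, -0.001]] [-0.079  0.255  1.317 -0.     1.568  1.496] [-0.3  0.3 -0.4] 0.9991297241089144
```

View pics/w1.png

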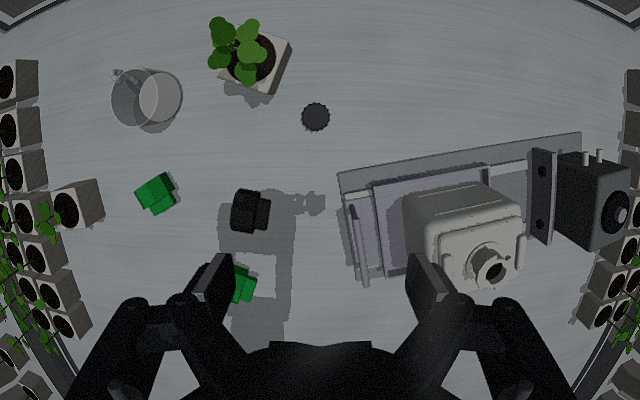

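```bash
python3 - <<'E'
import cv2,numpy as np
a=cv2.imread("pics/w1.png")
b=cv2.resize(a[175:250,210:300],None,fx=8,fy=8,interpolation=cv2.INTER_CUBIC); cv2.imwrite("pics/w1a.png",cv2.convertScaleAbs(b,alpha=2.5))
b=cv2.resize(a[160:300,340:540],None,fx=4,fy=4,interpolation=cv2.INTER_CUBIC); cv2.imwrite("pics/w1b.png",cv2.convertScaleAbs(b,alpha=1.3))
E
```

```text
(no output)
```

View pics/w1a.png

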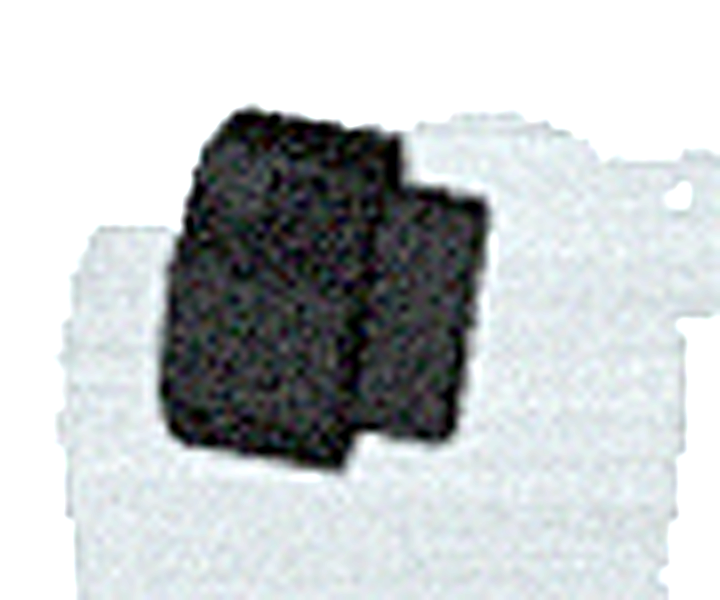

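View pics/w1b.png

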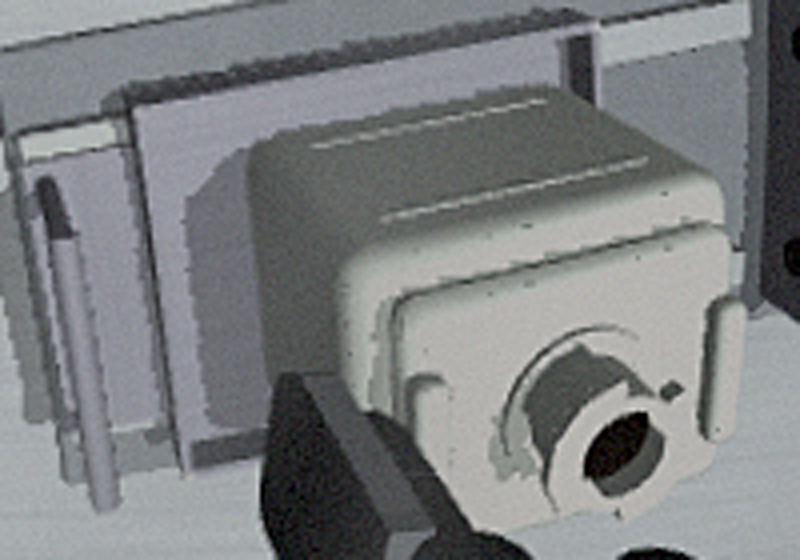

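```bash
python3 - <<'E'
from h import *
import pickle
o,c=pickle.load(open("w1.pkl","rb"))
f=lambda x,y:(210+x/8-.44,175+y/8-.44)
for n,x,y,z in [("barend far",488,205,.038),("barend near",445,440,.038),("barbase far",403,185,.038),("barbase near",362,432,.038),("sk top far",400,135,.044),("sk top near",345,468,.044),("sk rim near",180,440,.044),("skrim far",200,200,.062)]:
    print(n,onz(ray(c,f(x,y),o),z).round(4), onz(ray(c,f(x,y),o),z-.012).round(4))
# triangulate bar outer mid with top, scene
ct=ctrl.camera("top");cs=ctrl.camera("scene")
from itertools import product
a=onz(ray(c,f(467,322),o),.038); print("mid",a,proj(ct,a),proj(cs,a))
g=lambda x,y:(340+x/4-.38,160+y/4-.38)
m=ray(c,g(628,455),o)
print("mouth z=.209",onz(m,.209),onz(m,.2))
E
```

```text
barend far [0.5713 0.1412 0.038 ] [0.5675 0.1432 0.026 ]
barend near [0.5236 0.1524 0.038 ] [0.5184 0.1548 0.026 ]
barbase far [0.5753 0.1572 0.038 ] [0.5715 0.1597 0.026 ]
barbase near [0.5251 0.1688 0.038 ] [0.52   0.1716 0.026 ]
sk top far [0.5868 0.1559 0.044 ] [0.5833 0.1584 0.032 ]
sk top near [0.5201 0.1714 0.044 ] [0.5148 0.1743 0.032 ]
sk rim near [0.5255 0.2042 0.044 ] [0.5203 0.208  0.032 ]
skrim far [0.5801 0.1899 0.062 ] [0.5763 0.1935 0.05  ]
mid [0.54800995 0.14654758 0.038     ] [332.14647402 211.49456756] [307.20730026 213.97908112]
mouth z=.209 [ 0.53795089 -0.1325764   0.209     ] [ 0.53206831 -0.13934827  0.2       ]
```

```bash
python3 - <<'E'
from h import *
import pickle
ct=ctrl.camera("top");cs=ctrl.camera("scene")
def m(c,n):
    hsv=cv2.cvtColor(c["pixels"],cv2.COLOR_BGR2HSV); k=((hsv[...,0]>50)&(hsv[...,0]<80)&(hsv[...,1]>150)&(hsv[...,2]>60)).astype(np.uint8)
    for q in cv2.findContours(k,cv2.RETR_EXTERNAL,cv2.CHAIN_APPROX_NONE)[0]:
        if cv2.contourArea(q)>150:
            P=np.array([onz(ray(c,t[0]),.03)[:2] for t in q]); print(n,q[:,0].mean(0),P.min(0).round(3),P.max(0).round(3),P[P[:,0].argmax()].round(3))
m(ct,"top");m(cs,"scene")
o,p,R=pose()
u=np.array([.974,-.228,0]);a=np.array([-.228,-.974,0]);z=np.array([0,0,1.])
O=np.array([.5605,.198,.031]); G=O+.025*a
th=np.radians(45); x=-a*np.sin(th)-z*np.cos(th); Rt=toolR(x,u)
T=G+.026*x
print("T",T,Rt.round(3))
for b in (.1,0): 
    rv,s=delta(p,R,T-b*x,Rt); print(b,rv.round(3),np.linalg.norm(rv),s.round(1))
for k in range(1,11):
    print(k,Ro.from_rotvec(rv*k/10).as_rotvec().round(2))
E
```

```text
top [309.29824561 257.57894737] [0.387 0.186] [0.44  0.239] [0.44  0.207]
top [267.27118644 200.16949153] [0.549 0.313] [0.609 0.37 ] [0.609 0.326]
scene [382.83333333 224.04545455] [0.542 0.308] [0.605 0.377] [0.605 0.324]
scene [331.98507463 176.14925373] [0.371 0.18 ] [0.449 0.242] [0.449 0.205]
T [0.55899173 0.19155677 0.01261522] [[ 0.161  0.974 -0.161]
 [ 0.689 -0.228 -0.688]
 [-0.707 -0.    -0.707]]
0.1 [-1.269  0.66  -0.527] 1.5247502624958693 [248.5 -53.8  90.6]
0 [-1.269  0.66  -0.527] 1.5247502624958693 [ 319.3 -122.8   74.8]
1 [-0.13  0.07 -0.05]
2 [-0.25  0.13 -0.11]
3 [-0.38  0.2  -0.16]
4 [-0.51  0.26 -0.21]
5 [-0.63  0.33 -0.26]
6 [-0.76  0.4  -0.32]
7 [-0.89  0.46 -0.37]
8 [-1.02  0.53 -0.42]
9 [-1.14  0.59 -0.47]
10 [-1.27  0.66 -0.53]
```

>>> servo_tool --pt "-0.14 0.07 -0.06 20 -5 10 1" --pt "-0.28 0.15 -0.12 45 -10 20 1" --pt "-0.42 0.22 -0.18 75 -17 30 1" --pt "-0.56 0.29 -0.23 105 -23 40 1" --pt "-0.7 0.37 -0.29 135 -30 50 1" --pt "-0.84 0.44 -0.35 170 -37 60 1" --pt "-0.98 0.51 -0.41 205 -45 75 1" --pt "-1.13 0.59 -0.47 240 -52 88 1"

```text
time_s: 3.6
eef_pos: [0.5467, 0.1199, 0.0952]
eef_rot: [0.214, 0.746, 0.516, -0.363]
wrist_force: [0.8, -0.1, -0.1]
opening: 0.995
```

```bash
python3 snap.py w2; python3 - <<'E'
from h import *
o,p,R=pose()
u=np.array([.974,-.228,0]);a=np.array([-.228,-.974,0]);z=np.array([0,0,1.])
O=np.array([.5605,.198,.031]); G=O+.025*a
th=np.radians(45); x=-a*np.sin(th)-z*np.cos(th); Rt=toolR(x,u)
T=G+.026*x
for b in (.1,.05,0): 
    rv,s=delta(p,R,T-b*x,Rt); print(b,rv.round(3),np.linalg.norm(rv),s.round(1))
E
```

```text
3.6 [0.5467 0.1199 0.0952] [[0.203, 0.925, -0.32], [0.614, -0.375, -0.694], [-0.762, -0.056, -0.645]] [-0.401  0.303  1.957  0.804  1.11  -0.452] [ 0.8 -0.1 -0.1] 0.9946695924601033
0.1 [-0.148  0.077 -0.056] 0.17626884629284761 [6.2 0.1 2.4]
0.05 [-0.148  0.077 -0.056] 0.17626884629284761 [56.  -3.  -1.2]
0 [-0.148  0.077 -0.056] 0.17626884629284761 [105.8  -6.   -4.8]
```

View pics/w2.png

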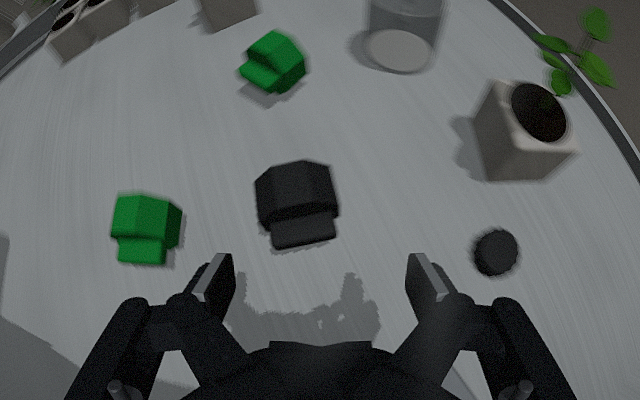

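```bash
python3 - <<'E'
import cv2,numpy as np
a=cv2.imread("pics/w2.png")
b=cv2.resize(a[150:260,240:360],None,fx=6,fy=5.4,interpolation=cv2.INTER_CUBIC); cv2.imwrite("pics/w2a.png",cv2.convertScaleAbs(b,alpha=2.5))
E
```

```text
(no output)
```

View pics/w2a.png

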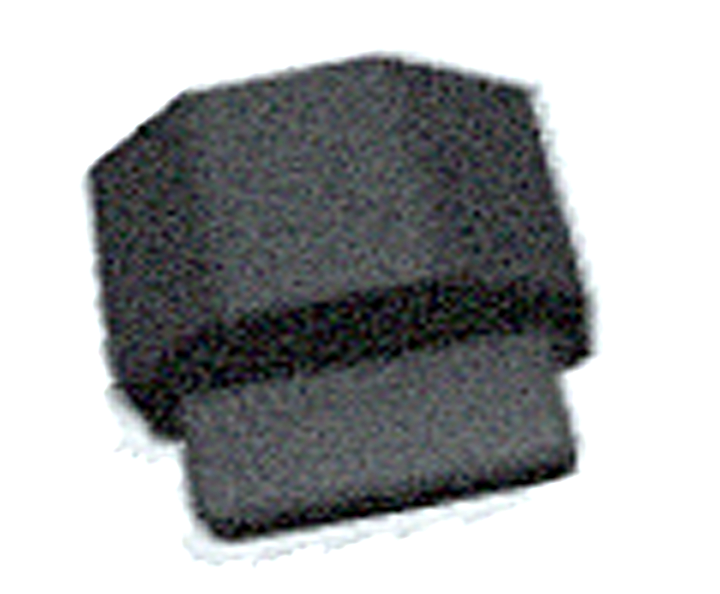

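```bash
python3 - <<'E'
from h import *
import pickle
o1,c1=pickle.load(open("w1.pkl","rb"));o2,c2=pickle.load(open("w2.pkl","rb"))
f=lambda x,y:(210+x/8-.44,175+y/8-.44)
g=lambda x,y:(240+x/6-.42,150+y/5.4-.41)
for n,A,B,z in [("end+u",(488,205),(572,460),.038),("end-u",(445,440),(205,518),.038),("base+u",(403,185),(555,345),.038),("base-u",(362,432),(190,400),.038)]:
    X,e=tri([ray(c1,f(*A),o1),ray(c2,g(*B),o2)]); print(n,X.round(4),np.round(e,4),onz(ray(c2,g(*B),o2),z).round(4))
for n,B,z in [("rim -u",(185,92),.062),("rim+u",(380,55),.062),("skt-u",(208,335),.062),("skt+u",(420,290),.062)]: print(n,onz(ray(c2,g(*B),o2),z).round(4))
E
```

```text
end+u [0.5672 0.1445 0.0262] [0.0013 0.0013] [0.5657 0.1426 0.038 ]
end-u [0.5212 0.1537 0.0327] [0.0002 0.0002] [0.5217 0.1523 0.038 ]
base+u [0.5717 0.1605 0.0282] [0.0013 0.0013] [0.5702 0.1585 0.038 ]
base-u [0.5255 0.1686 0.0389] [0. 0.] [0.5255 0.1689 0.038 ]
rim -u [0.5406 0.2005 0.062 ]
rim+u [0.564  0.1961 0.062 ]
skt-u [0.5322 0.1668 0.062 ]
skt+u [0.5562 0.163  0.062 ]
```

```bash
cat > cap.py <<'E'
from h import *
an=np.radians(-12)
u=np.array([np.cos(an),np.sin(an),0]);a=np.array([np.sin(an),-np.cos(an),0]);z=np.array([0,0,1.])
O=np.array([.555,.198,.031]); G=O+.025*a
th=np.radians(45); x=-a*np.sin(th)-z*np.cos(th); Rt=toolR(x,u)
T=G+.026*x
E
python3 - <<'E'
from cap import *
o,p,R=pose(); print(o["time_s"],p)
for b in (.1,.05,0): 
    rv,s=delta(p,R,T-b*x,Rt); print(b,rv.round(3),np.linalg.norm(rv),s.round(1))
E
```

```text
3.65 [0.54237353 0.1205645  0.08960251]
0.1 [-0.164  0.076 -0.069] 0.1933420628392053 [ 5.2 -3.5  3.9]
0.05 [-0.164  0.076 -0.069] 0.1933420628392053 [54.9 -7.3  0.4]
0 [-0.164  0.076 -0.069] 0.1933420628392053 [104.7 -11.   -3.1]
```

>>> servo_tool --pt "-0.1 0.05 -0.04 5 -3 4 1" --pt "-0.16 0.08 -0.07 20 -5 2 1" --pt "-0.16 0.08 -0.07 50 -7 0 1" --pt "-0.16 0.08 -0.07 80 -9 -2 1" --pt "-0.16 0.08 -0.07 105 -11 -3 1" --pt "-0.16 0.08 -0.07 105 -11 -3 1" --pt "-0.16 0.08 -0.07 105 -11 -3 1" --pt "-0.16 0.08 -0.07 105 -11 -3 1"

```text
time_s: 4.65
eef_pos: [0.5546, 0.1908, 0.0134]
eef_rot: [0.239, 0.719, 0.581, -0.297]
wrist_force: [-0.5, -0.1, -1.2]
opening: 0.999
```

```bash
python3 snap.py w3; python3 - <<'E'
from cap import *
o,p,R=pose(); print(o["time_s"],p,T)
rv,s=delta(p,R,T,Rt); print(rv.round(3),s.round(1))
E
```

```text
4.65 [0.5546 0.1908 0.0134] [[0.149, 0.977, -0.15], [0.694, -0.211, -0.689], [-0.705, -0.001, -0.71]] [-0.294  0.549  1.894  0.958  1.044 -0.735] [-0.5 -0.1 -1.2] 0.9986853802105233
4.7 [0.55451084 0.19079925 0.01324139] [0.55362462 0.19152933 0.01261522]
[-0.003 -0.004 -0.002] [ 0.8 -1.   0.1]
```

View pics/w3.png

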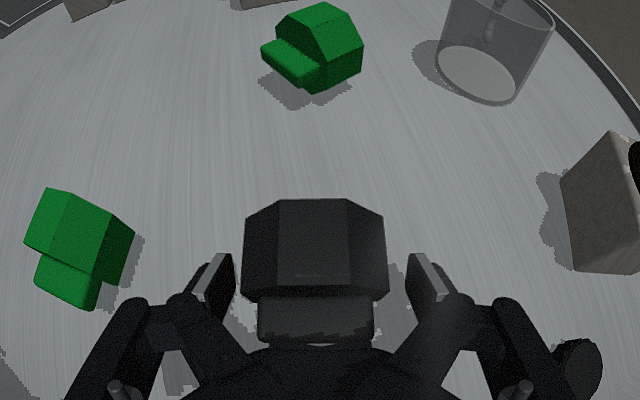

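```bash
python3 - <<'E'
from cap import *
import pickle
o,c=pickle.load(open("w3.pkl","rb"))
for n,B,zz in [("rim -u",(279,200),.062),("rim+u",(348,199),.062),("skt-u",(277,297),.062),("skt+u",(357,294),.062),("barbase-",(257,300),.038),("barbase+",(374,296),.038)]:
    X=onz(ray(c,B,o),zz); print(n,X.round(4),"axial from O",((X-O)@a).round(4),((X-O)@u).round(4))
g=o["eef_pos"]-.026*q2R(o["eef_rot"])[:,0]; print("grasp axial",(g-O)@a,g[2])
# project pad region: TCP-26..TCP, y=+-42
for d in (-.032,-.026,-.019,-.013): 
    for y in (-.0425,.0425): print(d,y,proj(c,o["eef_pos"]+q2R(o["eef_rot"])@np.array([d,y,0]),o).round(0))
E
```

```text
rim -u [0.5421 0.2016 0.062 ] axial from O -0.0008 -0.0134
rim+u [0.5684 0.1963 0.062 ] axial from O -0.0011 0.0135
skt-u [0.5352 0.1645 0.062 ] axial from O 0.0369 -0.0124
skt+u [0.5624 0.1598 0.062 ] axial from O 0.0359 0.0152
barbase- [0.5241 0.1693 0.038 ] axial from O 0.0345 -0.0243
barbase+ [0.573  0.1606 0.038 ] axial from O 0.0328 0.0253
grasp axial 0.025614014179177677 0.03170135393356861
-0.032 -0.0425 [221. 288.]
-0.032 0.0425 [413. 289.]
-0.026 -0.0425 [225. 281.]
-0.026 0.0425 [410. 281.]
-0.019 -0.0425 [229. 273.]
-0.019 0.0425 [406. 274.]
-0.013 -0.0425 [232. 267.]
-0.013 0.0425 [403. 267.]
```

>>> servo_tool --pt "0 0 0 0 0 0 -0.2" --pt "0 0 0 0 0 0 -0.5" --pt "0 0 0 0 0 0 -1" --pt "0 0 0 0 0 0 -1" --pt "0 0 0 0 0 0 -1" --pt "0 0 0 0 0 0 -1" --pt "0 0 0 0 0 0 -1" --pt "0 0 0 0 0 0 -1"

```text
time_s: 5.7
eef_pos: [0.5552, 0.1903, 0.0141]
eef_rot: [0.239, 0.72, 0.58, -0.296]
wrist_force: [-2.1, -2.9, 6.5]
opening: 0.712
```

```bash
python3 - <<'E'
from cap import *
o,p,R=pose()
g=p-.026*R[:,0]; print(g,R.round(3), o["q"].round(2))
for ang,gz in [(0,.1),(-12,.1),(-45,.1),(-60,.1),(-80,.1),(-90,.1),(-90,.032)]:
    Rw=R@Ro.from_rotvec([0,np.radians(ang),0]).as_matrix()
    f=min(1,-ang/90); G2=np.array([g[0]-.01*f,g[1]-.025*f,gz]); 
    print(ang,np.radians(ang).round(2),delta(p,R,G2+.026*Rw[:,0],Rw)[1].round(0))
print(Rw.round(3))
E
```

```text
[0.55125767 0.17226059 0.0323666 ] [[ 0.15   0.977 -0.149]
 [ 0.694 -0.212 -0.688]
 [-0.704  0.    -0.71 ]] [-0.29  0.55  1.89  0.96  1.05 -0.73]
0 0.0 [-48.   0. -48.]
-12 -0.21 [-51.  -1. -40.]
-45 -0.79 [-65.  -2. -20.]
-60 -1.05 [-73.  -3. -13.]
-80 -1.4 [-86.  -4.  -6.]
-90 -1.57 [-92.  -4.  -3.]
-90 -1.57 [-45.  -4.  45.]
[[-0.149  0.977 -0.15 ]
 [-0.688 -0.212 -0.694]
 [-0.71   0.     0.704]]
```

>>> servo_tool --pt "0 0 0 -24 0 -24 -1" --pt "-0.1 0 0 -48 0 -44 -1" --pt "0 -0.2 0 -51 -1 -40 -1" --pt "0 -0.38 0 -55 -1 -34 -1" --pt "0 -0.56 0 -59 -2 -28 -1" --pt "0 -0.74 0 -64 -2 -22 -1" --pt "0 -0.92 0 -69 -2 -17 -1" --pt "0 -1.1 0 -75 -3 -12 -1"

```text
time_s: 6.7
eef_pos: [0.5433, 0.1471, 0.0764]
eef_rot: [-0.509, -0.458, -0.368, 0.63]
wrist_force: [-0.1, -0.6, -2.7]
opening: 0.714
```

```bash
python3 snap.py w4; python3 - <<'E'
from cap import *
o,p,R=pose()
Rt2=toolR([-.149,-.688,-.71],[.977,-.212,0])
for h in (.1,.06,.032,.028):
    rv,s=delta(p,R,np.array([.541,.147,h])+.026*Rt2[:,0],Rt2); print(h,rv.round(3),s.round(1))
E
```

```text
6.7 [0.5433 0.1471 0.0764] [[-0.063, 0.977, -0.202], [-0.304, -0.212, -0.929], [-0.95, 0.003, 0.311]] [ 0.216  0.463  1.619 -0.308  1.209  0.561] [-0.1 -0.6 -2.7] 0.7135918142161277
0.1 [ 0.001 -0.459 -0.002] [ 0.4 -1.1 21.2]
0.06 [ 0.001 -0.459 -0.002] [38.4 -1.1  8.5]
0.032 [ 0.001 -0.459 -0.002] [64.9 -1.2 -0.4]
0.028 [ 0.001 -0.459 -0.002] [68.7 -1.2 -1.6]
```

View pics/w4.png

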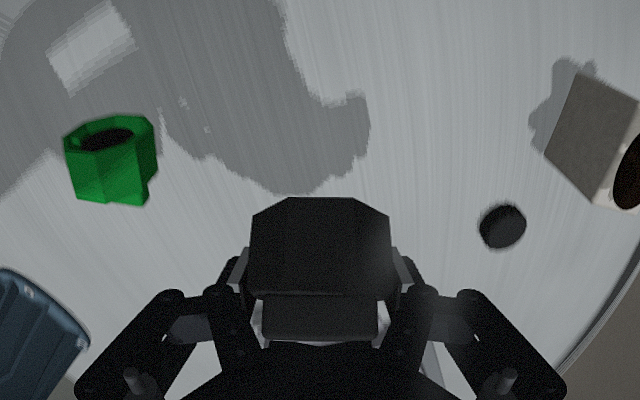

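>>> servo_tool --pt "0 -0.18 0 2 0 18 -1" --pt "0 -0.36 0 2 -1 20 -1" --pt "0 -0.46 0 10 -1 18 -1" --pt "0 -0.46 0 30 -1 11 -1" --pt "0 -0.46 0 50 -1 4 -1" --pt "0 -0.46 0 65 -1 0 -1" --pt "0 -0.46 0 67 -1 -1 -1" --pt "0 -0.46 0 67 -1 -1 -1"

```text
time_s: 7.75
eef_pos: [0.5375, 0.1287, 0.0115]
eef_rot: [-0.58, -0.3, -0.241, 0.718]
wrist_force: [0.7, 1.1, -1.2]
opening: 0.718
```

```bash
python3 snap.py w5; python3 - <<'E'
from cap import *
o,p,R=pose()
Rt2=toolR([-.149,-.688,-.71],[.977,-.212,0])
print(p-.026*R[:,0])
for h in (.026,.025):
    rv,s=delta(p,R,np.array([.541,.147,h])+.026*Rt2[:,0],Rt2); print(h,rv.round(3),s.round(1))
c=ctrl.camera("scene"); cv2.imwrite("pics/s5.png",cv2.resize(c["pixels"][140:260,220:400],None,fx=4,fy=4,interpolation=cv2.INTER_CUBIC))
E
```

```text
7.75 [0.5375 0.1287 0.0115] [[-0.147, 0.978, -0.151], [-0.689, -0.211, -0.694], [-0.71, 0.002, 0.704]] [ 0.364  0.799  1.426 -0.639  1.442  0.837] [ 0.7  1.1 -1.2] 0.7179577554595649
[0.54145207 0.14678274 0.0301112 ]
0.026 [-0.     0.    -0.002] [ 2.8 -0.6 -3. ]
0.025 [-0.     0.    -0.002] [ 3.5 -0.6 -3.7]
```

View pics/w5.png

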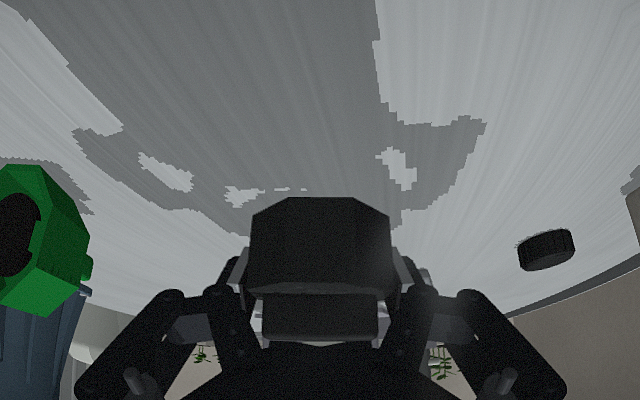

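View pics/s5.png

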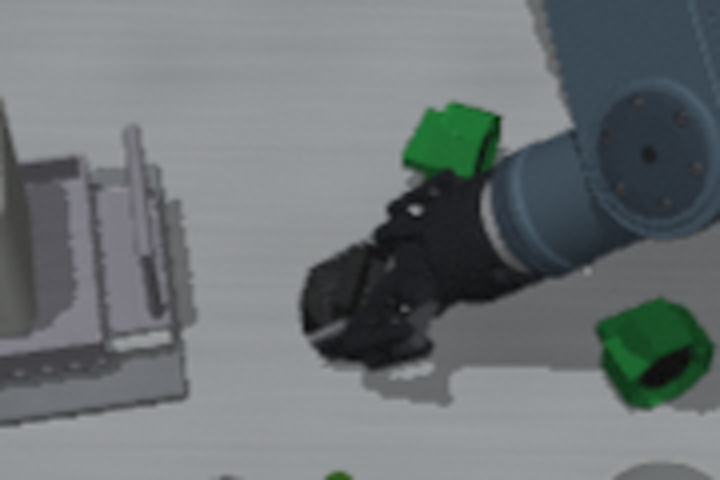

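>>> servo_tool --pt "0 0 0 1 0 -1 -1" --pt "0 0 0 2 0 -2 -1" --pt "0 0 0 3 0 -3 -1" --pt "0 0 0 3.5 0 -3.5 -1" --pt "0 0 0 3.5 0 -3.5 -1" --pt "0 0 0 3.5 0 -3.5 -1" --pt "0 0 0 3.5 0 -3.5 -1" --pt "0 0 0 3.5 0 -3.5 -1"

```text
time_s: 8.85
eef_pos: [0.5381, 0.1291, 0.0107]
eef_rot: [-0.581, -0.299, -0.239, 0.718]
wrist_force: [-4.6, 3.0, 19.5]
opening: 0.715
```

>>> servo_tool --pt "0 0 0 0 0 0 -0.1" --pt "0 0 0 -0.5 0 0.5 0.4" --pt "0 0 0 -0.5 0 0.5 0.8" --pt "0 0 0 -0.5 0 0.5 1" --pt "0 0 0 -0.5 0 0.5 1" --pt "0 0 0 -0.5 0 0.5 1" --pt "0 0 0 -2 0 0 1" --pt "0 0 0 -15 0 0 1"

```text
time_s: 9.85
eef_pos: [0.5397, 0.1393, 0.0211]
eef_rot: [-0.58, -0.298, -0.239, 0.719]
wrist_force: [0.3, -0.0, -0.1]
opening: 0.999
```

```bash
python3 snap.py w6
```

```text
9.85 [0.5397 0.1393 0.0211] [[-0.148, 0.977, -0.151], [-0.692, -0.212, -0.691], [-0.707, 0.002, 0.707]] [ 0.378  0.798  1.405 -0.632  1.47   0.834] [ 0.3 -0.  -0.1] 0.9988377971157057
```

View pics/w6.png

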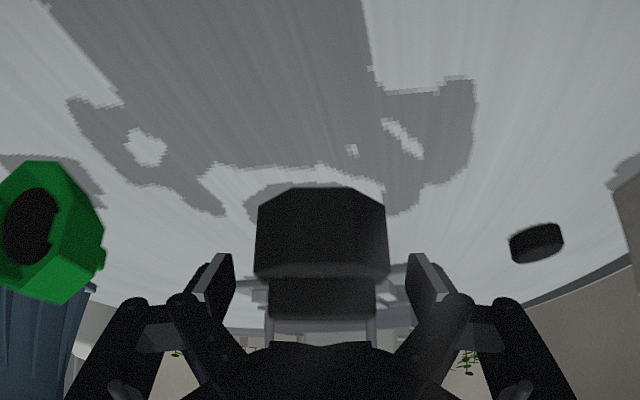

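```bash
python3 - <<'E'
from cap import *
o,p,R=pose()
v=np.array([.208,.978,0]); Rt3=toolR([0,0,-1],v)
rv,s=delta(p,R,np.array([.541,.147,.20]),Rt3); print(rv.round(3),np.linalg.norm(rv),s.round(1))
E
```

```text
[-1.487  0.616  0.61 ] 1.7213103550891409 [-129.4   -0.6  120.9]
```

>>> servo_tool --pt "0 0 0 -50 0 0 1" --pt "-0.1 0.04 0.04 -100 0 10 1" --pt "-0.25 0.1 0.1 -125 0 30 1" --pt "-0.4 0.17 0.17 -130 0 50 1" --pt "-0.56 0.23 0.23 -130 0 70 1" --pt "-0.71 0.3 0.29 -130 0 90 1" --pt "-0.87 0.36 0.36 -130 0 110 1" --pt "-1.02 0.42 0.42 -130 0 120 1"

```text
time_s: 10.9
eef_pos: [0.542, 0.1479, 0.2019]
eef_rot: [0.723, 0.159, 0.6, -0.304]
wrist_force: [0.6, -0.2, 0.5]
opening: 0.999
```

```bash
python3 - <<'E'
from cap import *
o,p,R=pose(); print(o["q"].round(2),p)
v=np.array([.208,.978,0]); Rt3=toolR([0,0,-1],v)
rv,s=delta(p,R,np.array([.541,.147,.20]),Rt3); print(rv.round(3),np.linalg.norm(rv),s.round(1))
E
```

```text
[ 0.21  0.19  1.69 -0.28  1.24 -0.6 ] [0.54195282 0.14793689 0.20191365]
[-0.461  0.197  0.188] 0.5353110066811774 [ 2.  -1.1 -0.6]
```

>>> servo_tool --pt "-0.15 0.06 0.06 2 -1 0 1" --pt "-0.31 0.13 0.12 2 -1 0 1" --pt "-0.46 0.2 0.19 2 -1 0 1" --pt "-0.46 0.2 0.19 2 -1 0 1" --pt "-0.46 0.2 0.19 2 -1 0 1" --pt "-0.46 0.2 0.19 2 -1 0 1" --pt "-0.46 0.2 0.19 2 -1 0 1" --pt "-0.46 0.2 0.19 2 -1 0 1"

```text
time_s: 11.9
eef_pos: [0.5414, 0.1471, 0.2001]
eef_rot: [0.703, 0.075, 0.704, -0.073]
wrist_force: [-0.2, 0.1, 0.3]
opening: 1.001
```

```bash
python3 snap.py w7; python3 - <<'E'
import cv2
a=cv2.imread("pics/w7.png"); print(a.shape)
E
```

```text
11.9 [0.5414 0.1471 0.2001] [[-0.002, 0.208, 0.978], [0.002, 0.978, -0.208], [-1.0, 0.002, -0.002]] [ 0.052  0.18   1.673  0.003  1.29  -1.309] [-0.2  0.1  0.3] 1.0014887352681137
(400, 640, 3)
```

View pics/w7.png

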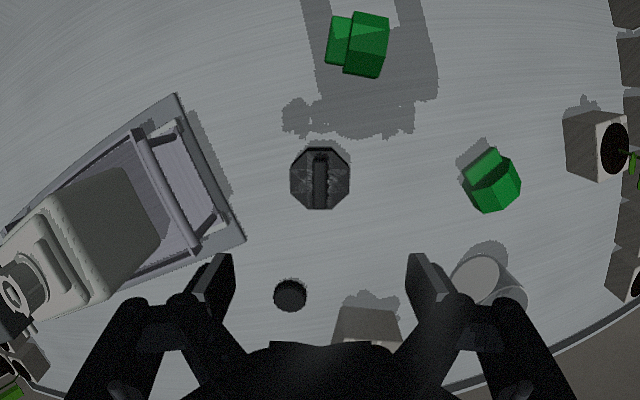

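```bash
python3 - <<'E'
from cap import *
import pickle
o,c=pickle.load(open("w7.pkl","rb"))
im=c["pixels"]; b=cv2.resize(im[135:225,275:365],None,fx=7,fy=6.6,interpolation=cv2.INTER_CUBIC); cv2.imwrite("pics/w7a.png",cv2.convertScaleAbs(b,alpha=3))
for zz in (.054,.034): print(proj(c,np.array([.541,.147,zz]),o))
E
```

```text
[319.99496008 183.52359248]
[319.93581756 178.57333114]
```

View pics/w7a.png

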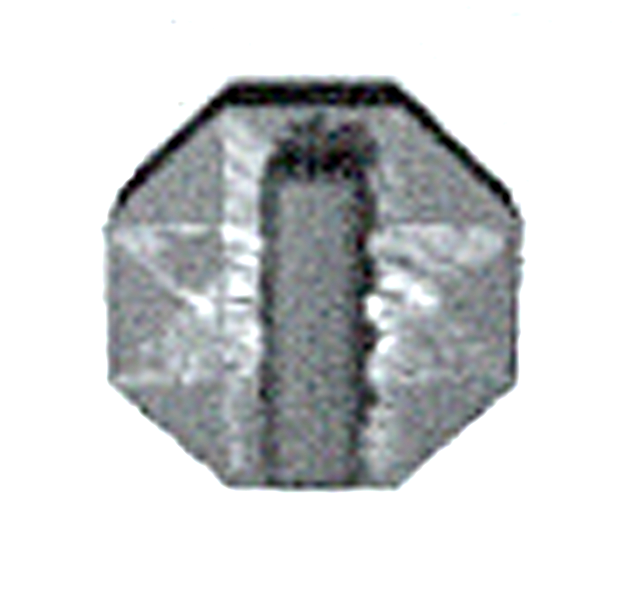

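```bash
python3 - <<'E'
from cap import *
import pickle
o,c=pickle.load(open("w7.pkl","rb"))
f=lambda x,y:(275+x/7-.43,135+y/6.6-.42)
print(onz(ray(c,f(313,296),o),.034),onz(ray(c,f(316.5,332),o),.054))
for y in (180,485): print(onz(ray(c,f(316.5,y),o),.054))
E
python3 - <<'E'
import cv2
a=cv2.imread("pics/w7.png")
b=cv2.resize(a[90:330,0:250],None,fx=3.2,fy=2.5,interpolation=cv2.INTER_CUBIC); cv2.imwrite("pics/w7b.png",cv2.convertScaleAbs(b,alpha=1.3))
E
```

```text
[0.54174374 0.1461581  0.034     ] [0.54228251 0.1465188  0.054     ]
[0.52020748 0.15123236 0.054     ]
[0.56540861 0.14158038 0.054     ]
```

View pics/w7b.png

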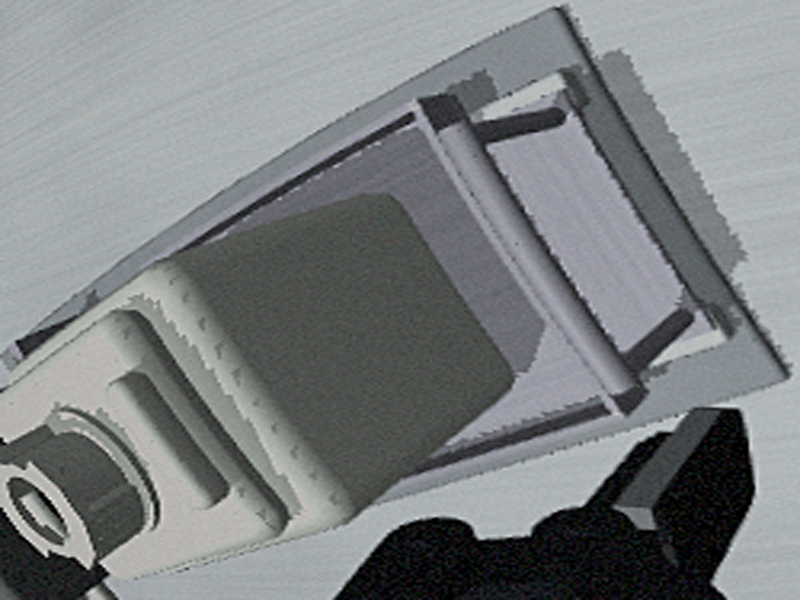

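>>> servo_tool --pt "0 0 0 50 -1 1 0.2" --pt "0 0 0 100 -1 1 0.1" --pt "0 0 0 140 -1 1 0.1" --pt "0 0 0 160 -1 1 0.1" --pt "0 0 0 162 -1 1 0.1" --pt "0 0 0 162 -1 1 0.1" --pt "0 0 0 162 -1 1 0.1" --pt "0 0 0 162 -1 1 0"

```text
time_s: 12.95
eef_pos: [0.5427, 0.1462, 0.0392]
eef_rot: [0.703, 0.075, 0.703, -0.073]
wrist_force: [-0.2, 0.2, -0.6]
opening: 0.501
```

>>> servo_tool --pt "0 0 0 0 0 0 -0.4" --pt "0 0 0 0 0 0 -0.7" --pt "0 0 0 0 0 0 -1" --pt "0 0 0 0 0 0 -1" --pt "0 0 0 0 0 0 -1" --pt "0 0 0 0 0 0 -1" --pt "0 0 0 0 0 0 -1" --pt "0 0 0 0 0 0 -1"

```text
time_s: 13.95
eef_pos: [0.5432, 0.1463, 0.0399]
eef_rot: [0.704, 0.075, 0.703, -0.073]
wrist_force: [-1.7, 0.0, 5.7]
opening: 0.143
```

```bash
python3 snap.py w8
```

```text
13.95 [0.5432 0.1463 0.0399] [[0.001, 0.208, 0.978], [0.003, 0.978, -0.208], [-1.0, 0.003, 0.001]] [ 0.051  0.4    1.764  0.003  0.977 -1.312] [-1.7  0.   5.7] 0.1433317611536213
```

View pics/w8.png

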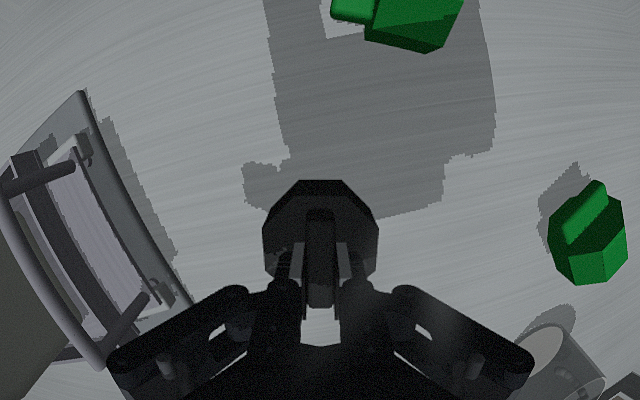

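>>> servo_tool --pt "0 0 0 -50 0 0 -1" --pt "0 0 0 -110 0 0 -1" --pt "0 0 0 -170 0 0 -1" --pt "0 0 0 -225 -20 10 -1" --pt "0 0 0 -265 -60 28 -1" --pt "0 0 0 -290 -110 50 -1" --pt "0 0 0 -290 -165 75 -1" --pt "0 0 0 -290 -220 100 -1"

```text
time_s: 15.0
eef_pos: [0.5948, -0.0922, 0.3293]
eef_rot: [0.704, 0.075, 0.703, -0.073]
wrist_force: [0.8, 0.7, -1.1]
opening: 0.141
```

```bash
python3 snap.py w9
```

```text
15.0 [ 0.5948 -0.0922  0.3293] [[0.002, 0.208, 0.978], [0.003, 0.978, -0.208], [-1.0, 0.003, 0.001]] [-0.352  0.178  1.415  0.003  1.549 -1.714] [ 0.8  0.7 -1.1] 0.14120103325111602
```

>>> servo_tool --pt "0 0 0 0 -30 14 -1" --pt "0 0 0 0 -45 25 -1" --pt "0 0 0 0 -45 25 -1" --pt "0 0 0 0 -45 25 -1" --pt "0 0 0 0 -45 25 -1" --pt "0 0 0 0 -45 25 -1" --pt "0 0 0 0 -45 25 -1" --pt "0 0 0 0 -45 25 -1"

```text
time_s: 16.05
eef_pos: [0.6103, -0.1491, 0.3285]
eef_rot: [0.703, 0.075, 0.703, -0.077]
wrist_force: [0.3, -0.2, -1.8]
opening: 0.143
```

```bash
python3 snap.py w10
```

```text
16.05 [ 0.6103 -0.1491  0.3285] [[0.001, 0.214, 0.977], [-0.002, 0.977, -0.214], [-1.0, -0.002, 0.001]] [-4.270e-01  2.380e-01  1.345e+00 -1.000e-03  1.557e+00 -1.783e+00] [ 0.3 -0.2 -1.8] 0.1430370026219637
```

View pics/w10.png

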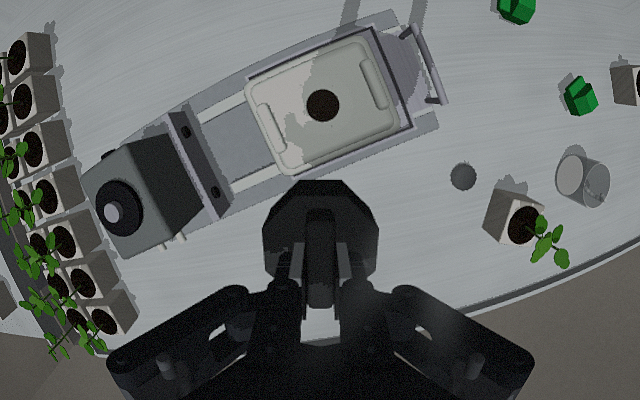

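View pics/w9.png

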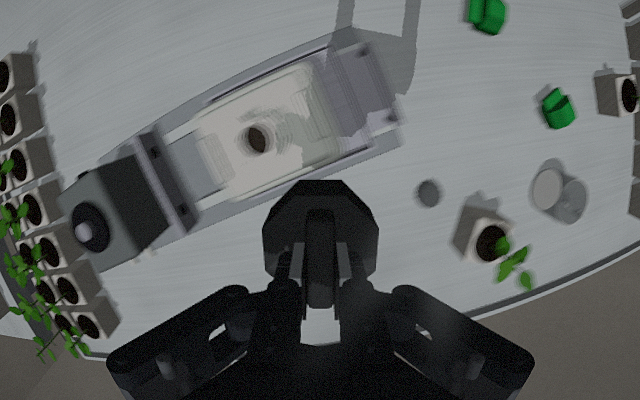

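Next I zoom into w10: the mouth is at (322,105) and the handle at about (430,65).

```bash
python3 - <<'E'
import cv2
a=cv2.imread("pics/w10.png")
b=cv2.resize(a[75:140,285:365],None,fx=9,fy=9,interpolation=cv2.INTER_CUBIC); cv2.imwrite("pics/w10a.png",cv2.convertScaleAbs(b,alpha=1.25))
b=cv2.resize(a[5:205,230:460],None,fx=3,fy=3,interpolation=cv2.INTER_CUBIC); cv2.imwrite("pics/w10b.png",cv2.convertScaleAbs(b,alpha=1.3))
E
```

```text
(no output)
```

View pics/w10a.png

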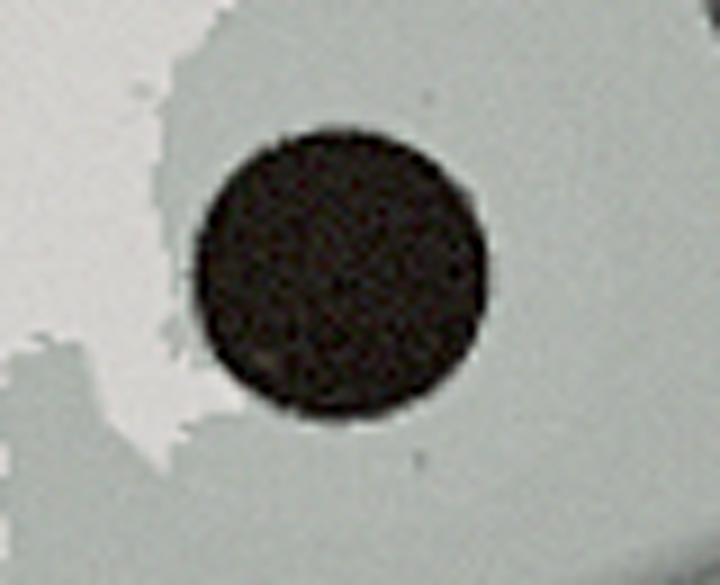

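View pics/w10b.png

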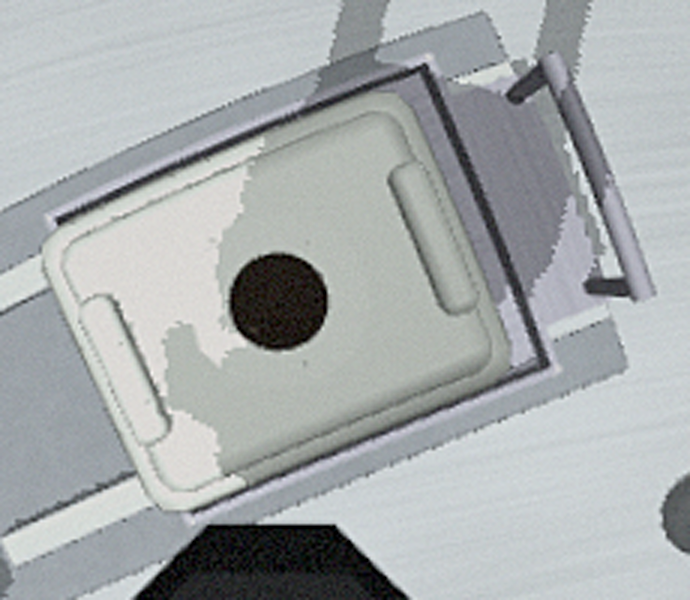

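```bash
python3 - <<'E'
from h import *
import pickle
D={n:pickle.load(open(n+".pkl","rb")) for n in ("w1","w7","w9","w10")}
def hole(n,box,th):
    o,c=D[n]; x0,x1,y0,y1=box; g=c["pixels"][y0:y1,x0:x1].max(2); m=(g<th).astype(np.uint8)
    k=max(cv2.findContours(m,0,1)[0],key=cv2.contourArea); e=cv2.fitEllipse(k) ; print(n,e,cv2.contourArea(k)); return (e[0][0]+x0,e[0][1]+y0)
a=hole("w10",(295,350,80,130),80)
r10=ray(D["w10"][1],a,D["w10"][0]); print(a,onz(r10,.209))
b=hole("w1",(478,512,252,290),60); r1=ray(D["w1"][1],b,D["w1"][0]); print(b,onz(r1,.209)); print("tri",tri([r10,r1]))
o,c=D["w10"]
# tray travel direction: handle, canister edges
f=lambda x,y:(230+x/3-.33,5+y/3-.33)
P=[onz(ray(c,f(*q),o),.16) for q in [(62,238),(372,105)]]; d=P[1]-P[0]; print("can edge",np.degrees(np.arctan2(d[1],d[0])))
h=[onz(ray(c,f(*q),o),.094) for q in [(553,62),(645,290)]]; d=h[1]-h[0]; print("handle",h,np.degrees(np.arctan2(d[1],d[0])),np.linalg.norm(d))
t=[onz(ray(c,f(*q),o),.016) for q in [(50,217),(430,62)]]; d=t[1]-t[0]; print("tray edge",np.degrees(np.arctan2(d[1],d[0])))
t=[onz(ray(c,f(*q),o),.016) for q in [(190,515),(550,370)]]; d=t[1]-t[0]; print("tray edge",np.degrees(np.arctan2(d[1],d[0])))
g=cv2.cvtColor(D["w10"][1]["pixels"],6)[75:140,285:365].astype(float); g=cv2.resize(g,None,fx=9,fy=9,interpolation=cv2.INTER_CUBIC); g=cv2.GaussianBlur(g,(0,0),5)
cv2.imwrite("pics/w10c.png",np.clip((g-100)*4,0,255).astype(np.uint8))
print(g.min(),np.median(g),g.max())
a=D["w1"][1]["pixels"][235:300,455:525]; cv2.imwrite("pics/w1c.png",cv2.convertScaleAbs(cv2.resize(a,None,fx=9,fy=9,interpolation=cv2.INTER_CUBIC),alpha=1.3))
E
```

```text
w10 ((27.396135330200195, 25.103160858154297), (31.749237060546875, 31.825286865234375), 143.55557250976562) 792.0
(322.3961353302002, 105.1031608581543) [ 0.53754619 -0.13181077  0.209     ]
w1 ((17.530330657958984, 21.019094467163086), (15.557548522949219, 21.502729415893555), 42.33157730102539) 256.0
(495.530330657959, 273.0190944671631) [ 0.53859149 -0.13085432  0.209     ]
tri (array([ 0.53761582, -0.13185445,  0.20759069]), [np.float64(7.725105902469078e-05), np.float64(7.725105902457945e-05)])
can edge 100.86671339842569
handle [array([0.45927005, 0.00127338, 0.094     ]), array([0.56047432, 0.02195507, 0.094     ])] 11.549709431429878 0.1032958653647868
tray edge 100.38370243977846
tray edge 100.50028275895349
7.7116324948508765 141.21014199120611 174.26208521931005
```

View pics/w1c.png

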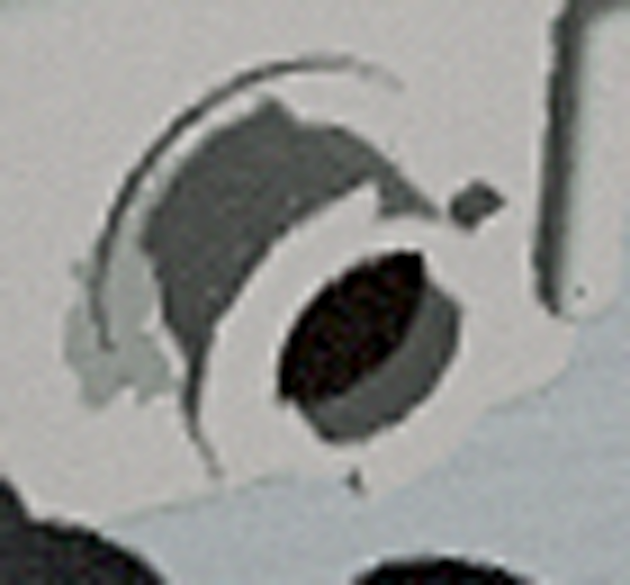

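View pics/w10c.png

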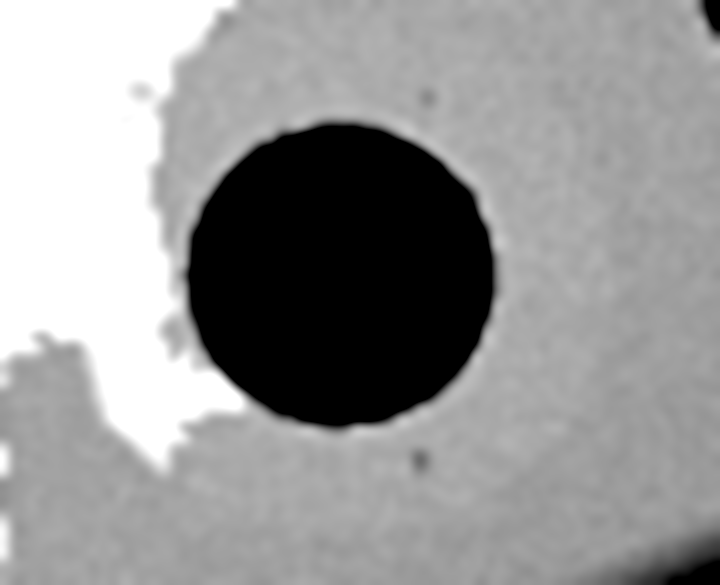

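```bash
python3 - <<'E'
from h import *
import pickle
o,c=pickle.load(open("w10.pkl","rb"))
M=np.array([.5376,-.1318,.209])
f=lambda x,y:(285+x/9-.44,75+y/9-.44)
for q in [(428,97),(420,460),(140,90)]:
    for zz in (.209,.204):
        X=onz(ray(c,f(*q),o),zz)-M; print(q,zz,np.hypot(*X[:2]).round(4),np.degrees(np.arctan2(X[1],X[0])).round(1))
o,c=pickle.load(open("w1.pkl","rb"))
f=lambda x,y:(455+x/9-.44,235+y/9-.44)
for q in [(378,190),(378,215),(440,215),(355,480),(220,475),(210,470)]:
    for zz in (.209,.204):
        X=onz(ray(c,f(*q),o),zz)-M; print(q,zz,np.hypot(*X[:2]).round(4),np.degrees(np.arctan2(X[1],X[0])).round(1))
E
```

```text
(428, 97) 0.209 0.0186 142.2
(428, 97) 0.204 0.019 142.0
(420, 460) 0.209 0.0188 10.8
(420, 460) 0.204 0.0193 10.9
(140, 90) 0.209 0.0255 -145.9
(140, 90) 0.204 0.0259 -145.9
(378, 190) 0.209 0.0243 13.6
(378, 190) 0.204 0.0209 5.7
(378, 215) 0.209 0.0206 13.4
(378, 215) 0.204 0.0172 3.7
(440, 215) 0.209 0.0199 -14.8
(440, 215) 0.204 0.0186 -28.6
(355, 480) 0.209 0.0199 -171.6
(355, 480) 0.204 0.0243 -164.0
(220, 475) 0.209 0.0251 130.6
(220, 475) 0.204 0.0253 141.8
(210, 470) 0.209 0.0258 126.5
(210, 470) 0.204 0.0257 137.4
```

```bash
python3 - <<'E'
from h import *
import pickle
o,c=pickle.load(open("w10.pkl","rb")); p=o["eef_pos"];R=q2R(o["eef_rot"])
im=c["pixels"]; b=cv2.resize(im[170:300,250:390],None,fx=5,fy=4.5,interpolation=cv2.INTER_CUBIC); cv2.imwrite("pics/w10d.png",cv2.convertScaleAbs(b,alpha=4))
# column edges
col=im[165:200,312:330].mean((1,2)); print(col.round(0))
E
```

```text
[114. 117. 119. 128. 136. 131. 127. 122. 123. 131. 134. 138. 148. 147.
 122.   1.  11.  12.  13.  15.  14.  15.  14.  13.  15.  15.  15.  14.
  13.  12.  17.  26.  30.  29.  29.]
```

View pics/w10d.png

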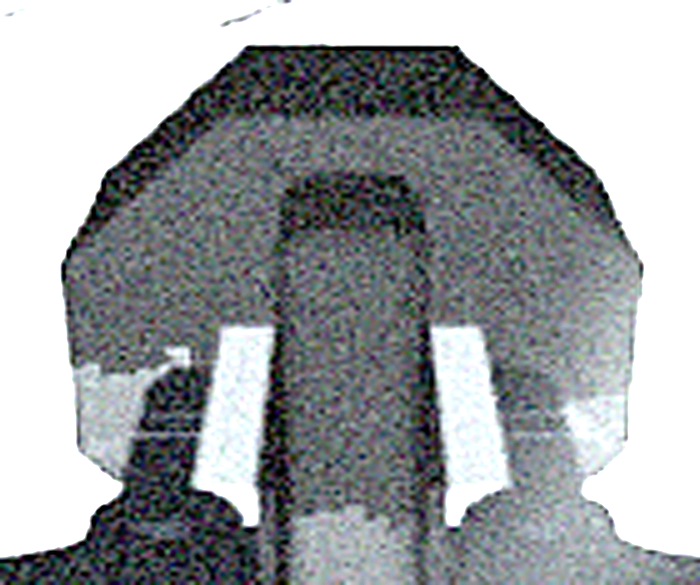

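```bash
python3 - <<'E'
from h import *
import pickle
o,c=pickle.load(open("w10.pkl","rb")); p=o["eef_pos"];R=q2R(o["eef_rot"])
for uv,x in [((320.4,179.5),.040),((320.4,195.8),.006),((320.4,179.5),.042),((320.4,195.8),.008)]:
    oo,v=ray(c,uv,o); a=R.T@(oo-p); d=R.T@v; X=a+d*(x-a[0])/d[0]; print(x,X.round(4))
# bar top end: at tool x = -.014
oo,v=ray(c,(320.4,170+232/4.5-.4),o); a=R.T@(oo-p); d=R.T@v; print(a+d*(-.014-a[0])/d[0])
o,p,R=pose()
M=np.array([.5376,-.1318,.209]); uu=R[:,2]
for k in (-.001,):
  Rt=toolR([0,0,-1],[.208,.978,0]); T=M-k*Rt[:,2]
  for h in (.209+.04+.03,.209+.04+.004,.203+.04): T[2]=h; rv,s=delta(p,R,T,Rt); print(h,rv.round(3),s.round(1))
E
```

```text
0.04 [ 0.04   -0.0003 -0.0306]
0.006 [ 0.006  -0.0004 -0.0308]
0.042 [ 0.042  -0.0003 -0.0301]
0.008 [ 0.008  -0.0004 -0.0302]
[-0.014      -0.00041714 -0.0251106 ]
0.279 [-0.006  0.001  0.002] [ 49.4   1.5 -73.8]
0.253 [-0.006  0.001  0.002] [ 75.4   1.6 -73.8]
0.24300000000000002 [-0.006  0.001  0.002] [ 85.4   1.6 -73.8]
```

>>> servo_tool --pt "0 0 0 10 1 -35 -1" --pt "0 0 0 20 1.5 -70 -1" --pt "0 0 0 40 1.5 -75 -1" --pt "0 0 0 60 1.5 -75 -1" --pt "0 0 0 70 1.5 -75 -1" --pt "0 0 0 70 1.5 -75 -1" --pt "0 0 0 70 1.5 -75 -1" --pt "0 0 0 70 1.5 -75 -1"

```text
time_s: 17.1
eef_pos: [0.5379, -0.132, 0.2592]
eef_rot: [0.704, 0.075, 0.702, -0.077]
wrist_force: [-0.5, 0.9, -0.9]
opening: 0.145
```

```bash
python3 snap.py w11; python3 - <<'E'
from h import *
o,p,R=pose()
M=np.array([.5376,-.1318,.243]); Rt=toolR([0,0,-1],[.208,.978,0]); rv,s=delta(p,R,M,Rt); print(rv.round(3),s.round(1))
c=ctrl.camera("scene"); cv2.imwrite("pics/s11.png",cv2.resize(c["pixels"][110:240,120:260],None,fx=5,fy=4.5,interpolation=cv2.INTER_CUBIC))
E
```

```text
17.1 [ 0.5379 -0.132   0.2592] [[0.002, 0.214, 0.977], [-0.003, 0.977, -0.214], [-1.0, -0.002, 0.003]] [-4.540e-01  1.090e-01  1.631e+00 -1.000e-03  1.399e+00 -1.810e+00] [-0.5  0.9 -0.9] 0.14496518480602127
[-0.006  0.003  0.002] [16.1  0.1 -0.3]
```

View pics/w11.png

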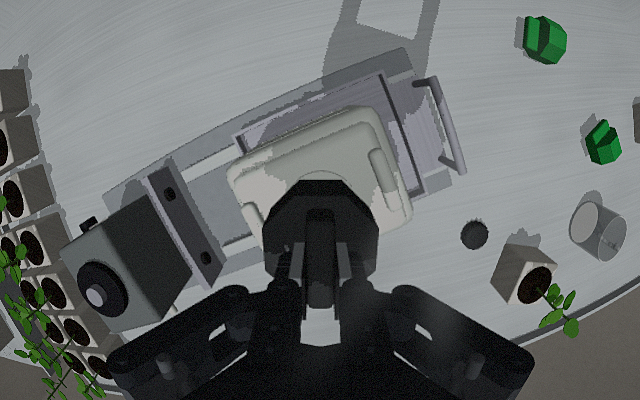

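View pics/s11.png

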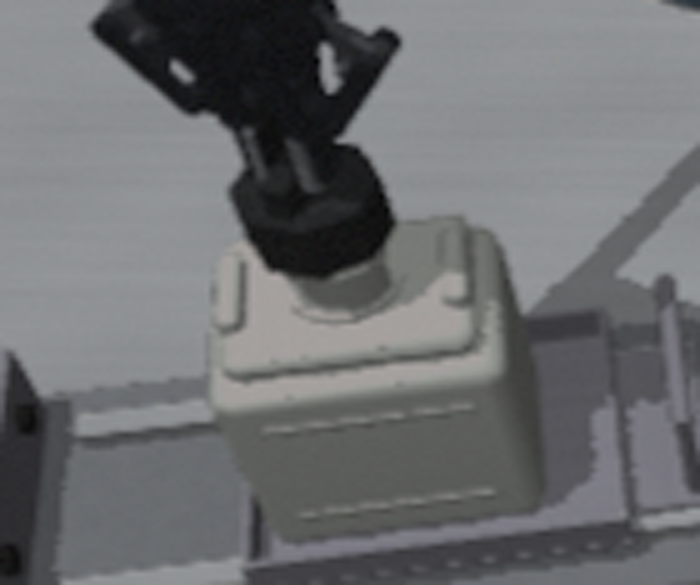

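>>> servo_tool --pt "0 0 0 4 0 0 -1" --pt "0 0 0 7 0 0 -1" --pt "0 0 0 10 0 0 -1" --pt "0 0 0 12 0 0 -1" --pt "0 0 0 14 0 0 -1" --pt "0 0 0 16 0 0 -1" --pt "0 0 0 16 0 0 -1" --pt "0 0 0 16 0 0 -1"

```text
time_s: 18.2
eef_pos: [0.5378, -0.132, 0.2431]
eef_rot: [0.704, 0.075, 0.702, -0.077]
wrist_force: [-0.1, 0.8, 0.3]
opening: 0.147
```

```bash
python3 - <<'E'
from h import *
o,p,R=pose(); print(p,o["wrist_force"],o["torque"],R.round(3).tolist())
E
```

```text
[ 0.53776199 -0.13199693  0.24314024] [-0.13954487  0.80201535  0.33908711] [ 0.08545985  0.07138598 -0.00751587] [[0.002, 0.214, 0.977], [-0.003, 0.977, -0.214], [-1.0, -0.002, 0.002]]
```

>>> servo_tool --pt "0 0 0 1 0 0 -1" --pt "0 0 0 2 0 0 -1" --pt "0 0 0 3 0 0 -1" --pt "0 0 0 4 0 0 -1" --pt "0 0 0 5 0 0 -1" --pt "0 0 0 6 0 0 -1" --pt "0 0 0 6 0 0 -1" --pt "0 0 0 6 0 0 -1"

```text
time_s: 19.2
eef_pos: [0.5379, -0.132, 0.2373]
eef_rot: [0.704, 0.075, 0.702, -0.077]
wrist_force: [-1.0, 0.9, 4.0]
opening: 0.144
```

>>> servo_tool --pt "0 0 0 1 0 0 -1" --pt "0 0 0 2 0 0 -1" --pt "0 0 0 3 0 0 -1" --pt "0 0 0 4 0 0 -1" --pt "0 0 0 5 0 0 -1" --pt "0 0 0 6 0 0 -1" --pt "0 0 0 6 0 0 -1" --pt "0 0 0 6 0 0 -1"

```text
time_s: 20.2
eef_pos: [0.5379, -0.1321, 0.2319]
eef_rot: [0.704, 0.075, 0.702, -0.077]
wrist_force: [-2.5, 0.7, 8.2]
opening: 0.142
```

>>> servo_tool --pt "0 0 0 1 0 0 -1" --pt "0 0 0 2.2 0 0 -1" --pt "0.08 0 0 2.2 0 0 -1" --pt "0.18 0 0 2.2 0 0 -1" --pt "0.3 0 0 2.2 0 0 -1" --pt "0.42 0 0 2.2 0 0 -1" --pt "0.54 0 0 2.2 0 0 -1" --pt "0.66 0 0 2.2 0 0 -1"

```text
time_s: 21.2
eef_pos: [0.5388, -0.1327, 0.2309]
eef_rot: [0.642, 0.3, 0.638, -0.302]
wrist_force: [-0.4, 0.3, 8.7]
opening: 0.149
```

```bash
python3 - <<'E'
from h import *
o,p,R=pose(); print(o["time_s"],p,o["wrist_force"].round(1),o["torque"].round(2),R.round(3).tolist(),np.degrees(np.arctan2(R[1,2],R[0,2])),o["q"].round(2))
E
python3 snap.py w12
```

```text
21.2 [ 0.53875382 -0.13269716  0.23086534] [-0.4  0.3  8.7] [0.02 0.19 0.04] [[0.005, 0.77, 0.638], [-0.004, 0.638, -0.77], [-1.0, 0.001, 0.007]] -50.37060477848689 [-0.45  0.13  1.66 -0.    1.34 -1.15]
21.2 [ 0.5388 -0.1327  0.2309] [[0.005, 0.77, 0.638], [-0.004, 0.638, -0.77], [-1.0, 0.001, 0.007]] [-0.454  0.132  1.663 -0.002  1.34  -1.146] [-0.4  0.3  8.7] 0.1489286075451983
```

View pics/w12.png

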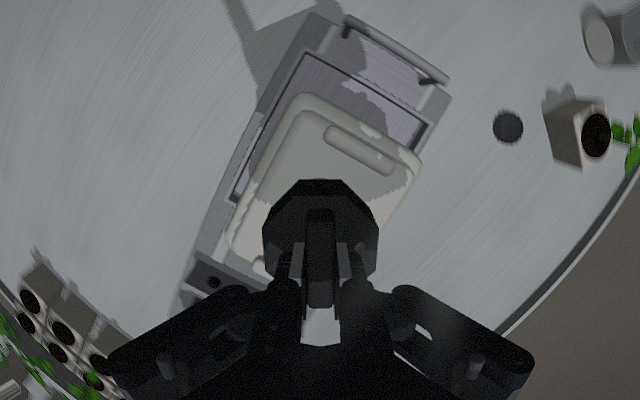

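>>> servo_tool --pt "0.1 0 0 1 0 0 -1" --pt "0.2 0 0 1 0 0 -1" --pt "0.3 0 0 1 0 0 -1" --pt "0.4 0 0 1 0 0 -1" --pt "0.5 0 0 1 0 0 -1" --pt "0.57 0 0 1 0 0 -1" --pt "0.58 0 0 1 0 0 -1" --pt "0.58 0 0 1 0 0 -1"

```text
time_s: 22.25
eef_pos: [0.5373, -0.133, 0.2306]
eef_rot: [0.528, 0.471, 0.524, -0.474]
wrist_force: [-10.6, -0.3, 11.2]
opening: 0.148
```

```bash
python3 - <<'E'
from h import *
o,p,R=pose(); print(o["time_s"],p,o["wrist_force"].round(1),o["torque"].round(2),R.round(3).tolist(),np.degrees(np.arctan2(R[1,2],R[0,2])),o["q"].round(2))
E
python3 snap.py w13
```

```text
22.25 [ 0.53732007 -0.13303385  0.23059285] [-10.6  -0.3  11.2] [0.07 1.99 0.35] [[0.001, 0.994, 0.107], [-0.005, 0.107, -0.994], [-1.0, 0.001, 0.005]] -83.86027500195091 [-0.45  0.13  1.66 -0.    1.34 -0.56]
22.25 [ 0.5373 -0.133   0.2306] [[0.001, 0.994, 0.107], [-0.005, 0.107, -0.994], [-1.0, 0.001, 0.005]] [-0.455  0.132  1.664 -0.004  1.342 -0.561] [-10.6  -0.3  11.2] 0.14834036956198063
```

View pics/w13.png

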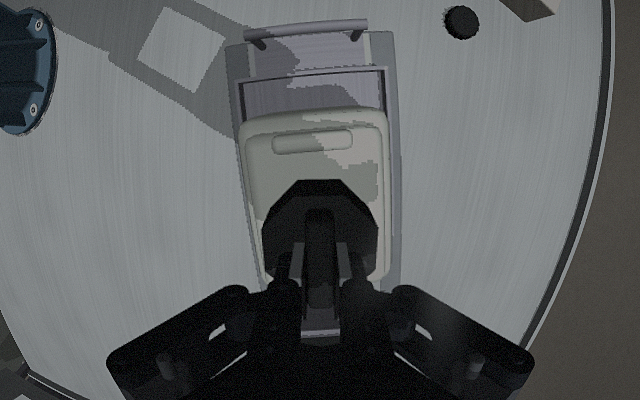

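>>> servo_tool --pt "-0.02 0 0 -1 0 0 -1" --pt "-0.02 0 0 -1 0 0 -0.5" --pt "-0.02 0 0 -1 0 0 -0.2" --pt "-0.02 0 0 -1 0 0 0" --pt "-0.02 0 0 -1 0 0 0.1" --pt "-0.02 0 0 -1 0 0 0.1" --pt "-0.02 0 0 -15 0 0 0.1" --pt "-0.02 0 0 -50 0 0 0.1"

```text
time_s: 23.3
eef_pos: [0.5364, -0.1324, 0.2802]
eef_rot: [0.531, 0.466, 0.53, -0.469]
wrist_force: [0.1, -0.9, 0.4]
opening: 0.551
```

>>> servo_tool --pt "0 0 0 -40 0 10 0.1" --pt "0 0 0 -60 0 40 0.1" --pt "0 0 0 -60 0 60 0.1" --pt "0 0 0 -60 0 60 0.1" --pt "0 0 0 -60 0 60 0.1" --pt "0 0 0 -60 0 60 0.1" --pt "0 0 0 -60 0 60 0.1" --pt "0 0 0 -60 0 60 0.1"

```text
time_s: 24.3
eef_pos: [0.5441, -0.1912, 0.3403]
eef_rot: [0.531, 0.466, 0.53, -0.468]
wrist_force: [-0.1, 0.3, 1.1]
opening: 0.55
```

```bash
python3 snap.py w14; python3 - <<'E'
from h import *
import pickle
o,c=pickle.load(open("w14.pkl","rb"))
cv2.imwrite("pics/w14a.png",cv2.convertScaleAbs(cv2.resize(c["pixels"][60:230,230:410],None,fx=4,fy=3.5,interpolation=cv2.INTER_CUBIC),alpha=1.6))
c=ctrl.camera("scene"); cv2.imwrite("pics/s14.png",cv2.resize(c["pixels"][110:240,120:260],None,fx=5,fy=4.5,interpolation=cv2.INTER_CUBIC))
E
```

```text
24.3 [ 0.5441 -0.1912  0.3403] [[-0.002, 0.992, 0.127], [-0.004, 0.127, -0.992], [-1.0, -0.002, 0.003]] [-0.541  0.116  1.462 -0.004  1.563 -0.669] [-0.1  0.3  1.1] 0.550123751767815
```

View pics/w14.png

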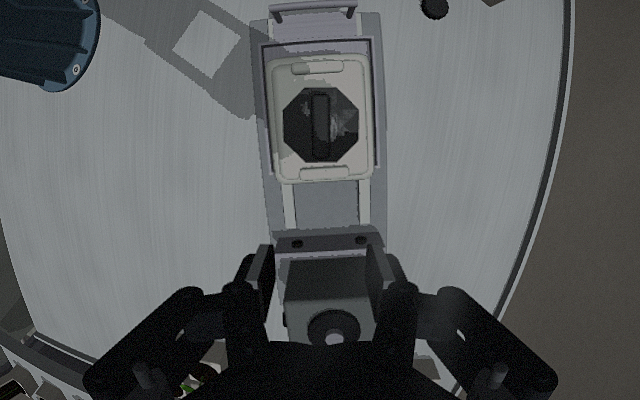

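View pics/w14a.png

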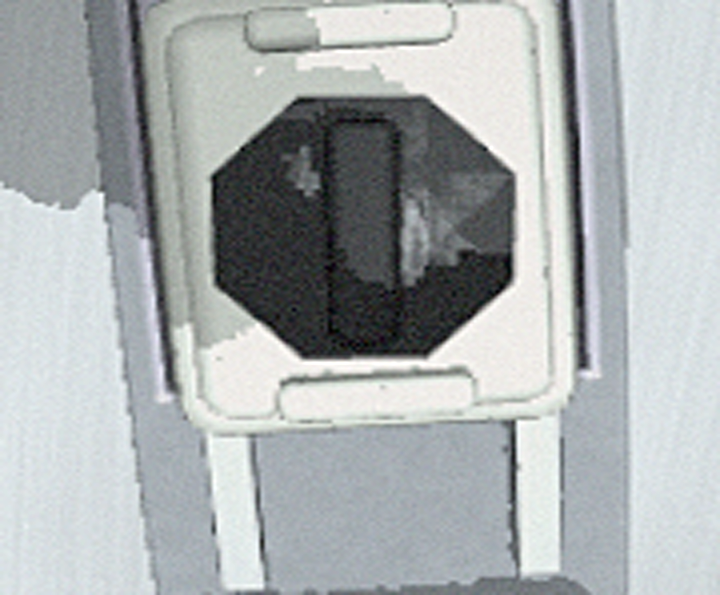

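View pics/s14.png

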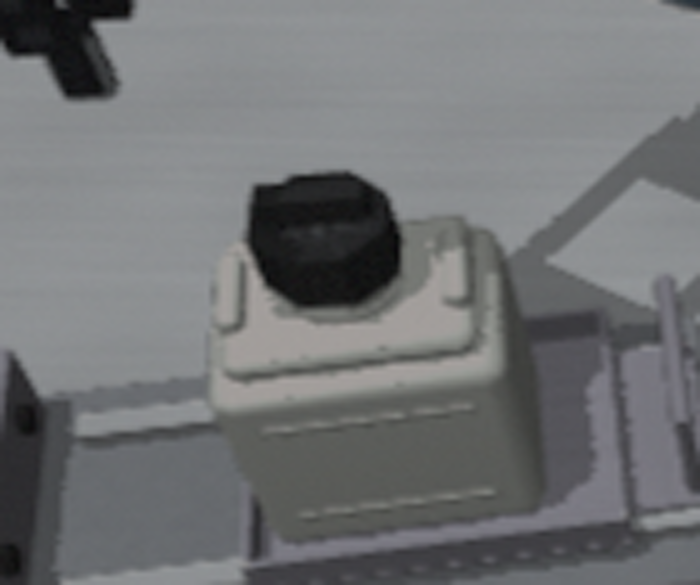

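```bash
python3 - <<'E'
from h import *
import pickle
o,c=pickle.load(open("w14.pkl","rb"))
im=cv2.convertScaleAbs(c["pixels"],alpha=1.6).max(2).astype(float)
# subpixel left/right edges, rows 114..138
W=[]
for r in range(113,140):
    row=im[r]; 
    l=[i for i in range(270,300) if row[i]>=110>row[i+1]]; q=[i for i in range(345,372) if row[i]<110<=row[i+1]]
    if l and q:
        i=l[-1]; L=i+(row[i]-110)/(row[i]-row[i+1]); j=q[-1]; Q=j+(110-row[j])/(row[j+1]-row[j]); W.append((r,L,Q))
W=np.array(W); m=np.median(W,0); print(m)
for zz in (.225,.230,.237):
    A=onz(ray(c,(m[1],m[0]),o),zz);B=onz(ray(c,(m[2],m[0]),o),zz); print(zz,np.linalg.norm(A-B),(A+B)/2)
f=lambda x,y:(230+x/4-.38,60+y/3.5-.36)
for (a,b) in [((328,135),(328,335)),((397,135),(400,335)),((213,180),(213,283)),((515,180),(515,270))]:
    A=onz(ray(c,f(*a),o),.25);B=onz(ray(c,f(*b),o),.25); d=B-A; print(np.degrees(np.arctan2(d[1],d[0])))
E
```

```text
[126.         282.70588235 357.65217391]
0.225 0.062143571311558135 [ 0.53772719 -0.13379228  0.225     ]
0.23 0.06093567482288064 [ 0.53768434 -0.13342145  0.23      ]
0.237 0.05924461973873226 [ 0.53762436 -0.13290228  0.237     ]
-82.93985073405359
-81.69243417310427
-83.74892900661355
-81.6452796604898
```

```bash
python3 - <<'E'
from h import *
import pickle
o,c=pickle.load(open("w14.pkl","rb"))
cv2.imwrite("pics/w14h.png",cv2.convertScaleAbs(cv2.resize(c["pixels"][0:60,250:400],None,fx=5,fy=5,interpolation=cv2.INTER_CUBIC),alpha=1.6))
E
```

```text
(no output)
```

View pics/w14h.png

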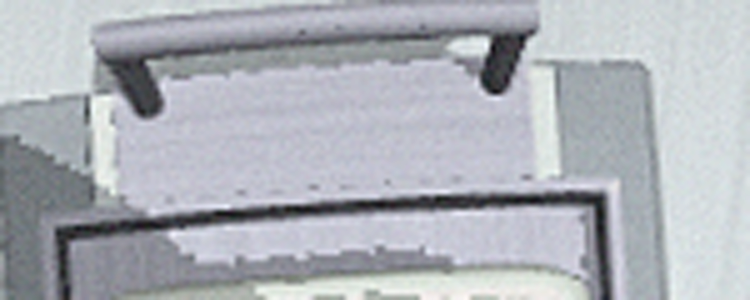

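```bash
python3 - <<'E'
from h import *
import pickle
def f14(x,y): return (250+x/5-.4,0+y/5-.4)
f10=lambda x,y:(230+x/3-.33,5+y/3-.33)
f7=lambda x,y:(x/3.2-.34,90+y/2.5-.3)
D={n:pickle.load(open(n+".pkl","rb")) for n in ("w7","w10","w14")}
r=lambda n,uv: ray(D[n][1],uv,D[n][0])
for name,a,b,c in [("-e",f14(97,42),f10(550,60),f7(440,108)),("+e",f14(538,17),f10(645,290),f7(625,400))]:
    print(name,tri([r("w14",a),r("w10",b),r("w7",c)]), [onz(r(n,q),.094).round(4) for n,q in (("w14",a),("w10",b),("w7",c))])
# middle
o,p,R=pose(); print(p)
d=np.array([.182,-.983,0]); Rt=toolR([0,0,-1],[.983,.182,0])
H=np.array([.508,.013,0])
for off,zz in [(-.05,.34),(-.05,.075),(-.018,.075)]:
    T=H+off*d; T[2]=zz; rv,s=delta(p,R,T,Rt); print(off,zz,rv.round(3),s.round(1))
E
```

```text
-e (array([4.54302516e-01, 7.30546878e-05, 9.45281222e-02]), [np.float64(0.0020485779023662197), np.float64(0.003993932459038152), np.float64(0.005994296531047657)]) [array([0.4562, 0.0008, 0.094 ]), array([4.583e-01, 2.000e-04, 9.400e-02]), array([ 0.4483, -0.0017,  0.094 ])]
+e (array([0.56366288, 0.02065418, 0.09735817]), [np.float64(0.001265300610011886), np.float64(0.0034046665817992826), np.float64(0.003388713559227434)]) [array([0.5642, 0.0205, 0.094 ]), array([0.5605, 0.022 , 0.094 ]), array([0.5684, 0.0195, 0.094 ])]
[ 0.5440768  -0.19146276  0.34043193]
-0.05 0.34 [-0.056  0.003  0.002] [  -0.5  -12.6 -257.3]
-0.05 0.075 [-0.056  0.003  0.002] [ 264.5  -12.  -258.2]
-0.018 0.075 [-0.056  0.003  0.002] [ 264.7  -10.3 -226.3]
```

>>> servo_tool --pt "-0.02 0 0 0 -2 -30 -0.5" --pt "-0.03 0 0 0 -5 -85 -1" --pt "-0.05 0 0 0 -8 -140 -1" --pt "-0.06 0 0 0 -10 -195 -1" --pt "-0.06 0 0 0 -12 -245 -1" --pt "-0.06 0 0 20 -12 -260 -1" --pt "-0.06 0 0 70 -12 -260 -1" --pt "-0.06 0 0 120 -12 -260 -1"

```text
time_s: 25.4
eef_pos: [0.4992, 0.065, 0.2189]
eef_rot: [0.546, 0.45, 0.544, -0.452]
wrist_force: [1.6, -0.2, -0.0]
opening: -0.002
```

>>> servo_tool --pt "0 0 0 50 0 0 -1" --pt "0 0 0 100 0 0 -1" --pt "0 0 0 130 0 0 -1" --pt "0 0 0 143 0 0 -1" --pt "0 0 0 143 0 0 -1" --pt "0 0 0 143 0 0 -1" --pt "0 0 0 143 0 0 -1" --pt "0 0 0 143 0 0 -1"

```text
time_s: 26.4
eef_pos: [0.5, 0.0643, 0.0768]
eef_rot: [0.546, 0.45, 0.543, -0.451]
wrist_force: [0.2, 0.5, -0.4]
opening: -0.002
```

```bash
python3 snap.py w15; python3 - <<'E'
from h import *
o,p,R=pose(); print(p)
d=np.array([.182,-.983,0]); Rt=toolR([0,0,-1],[.983,.182,0])
H=np.array([.509,.0105,0])
for off,zz in [(-.05,.075),(-.018,.075),(.09,.075)]:
    T=H+off*d; T[2]=zz; rv,s=delta(p,R,T,Rt); print(off,zz,rv.round(3),s.round(1))
E
```

```text
26.4 [0.5    0.0643 0.0768] [[0.002, 0.982, 0.187], [-0.004, 0.187, -0.982], [-1.0, 0.002, 0.005]] [-0.105  0.226  1.902 -0.005  1.011 -0.291] [ 0.2  0.5 -0.4] -0.0015737226853053759
[0.49975546 0.06437941 0.0766016 ]
-0.05 0.075 [ 0.005  0.004 -0.001] [ 1.6 -0.7  4.7]
-0.018 0.075 [ 0.005  0.004 -0.001] [ 1.8 -0.9 36.7]
0.09 0.075 [ 0.005  0.004 -0.001] [  2.2  -1.5 144.6]
```

View pics/w15.png

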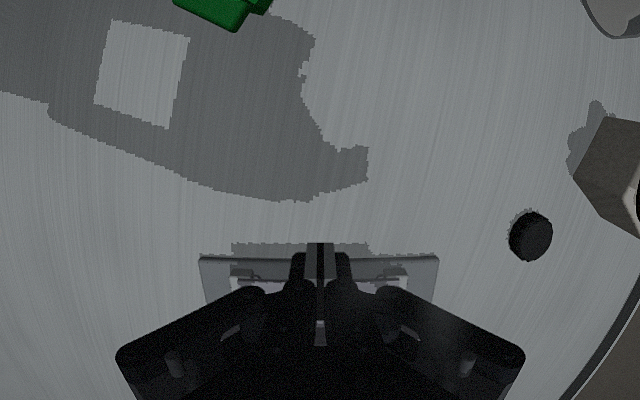

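>>> servo_tool --pt "0 0 0 1 -1 20 -1" --pt "0 0 0 2 -1 32 -1" --pt "0 0 0 2 -1 40 -1" --pt "0 0 0 2 -1 50 -1" --pt "0 0 0 2 -1 62 -1" --pt "0 0 0 2 -1 75 -1" --pt "0 0 0 2 -1 88 -1" --pt "0 0 0 2 -1 100 -1"

```text
time_s: 27.45
eef_pos: [0.5176, -0.0328, 0.0749]
eef_rot: [0.546, 0.451, 0.544, -0.451]
wrist_force: [2.0, 8.5, 0.1]
opening: 0.004
```

>>> servo_tool --pt "0 0 0 0 0 4 -1" --pt "0 0 0 0 0 8 -1" --pt "0 0 0 0 0 12 -1" --pt "0 0 0 0 0 16 -1" --pt "0 0 0 0 0 19 -1" --pt "0 0 0 0 0 22 -1" --pt "0 0 0 0 0 25 -1" --pt "0 0 0 0 0 27 -1"

```text
time_s: 28.45
eef_pos: [0.5226, -0.0581, 0.0749]
eef_rot: [0.545, 0.451, 0.544, -0.45]
wrist_force: [0.7, 6.7, 1.7]
opening: -0.004
```

```bash
python3 - <<'E'
from h import *
o,p,R=pose(); print(p,o["wrist_force"])
c=ctrl.camera("scene"); cv2.imwrite("pics/s16.png",cv2.resize(c["pixels"][130:270,40:280],None,fx=3.3,fy=3.3,interpolation=cv2.INTER_CUBIC))
E
```

```text
[ 0.52255873 -0.0581115   0.0749434 ] [0.67447699 6.71451953 1.68534243]
```

View pics/s16.png

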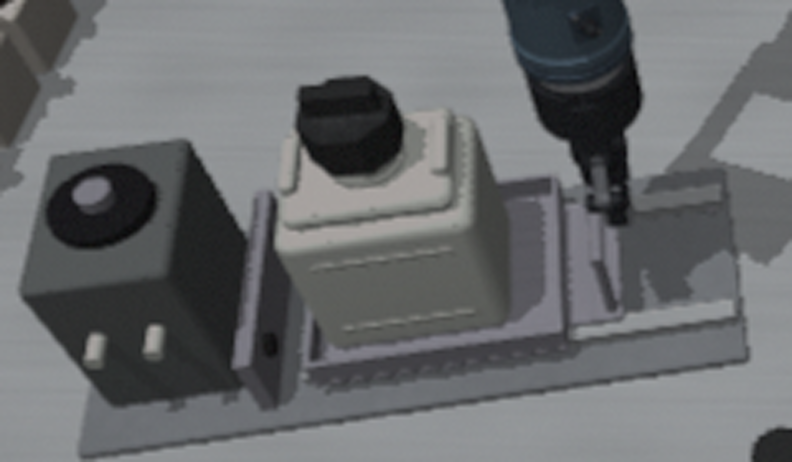

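>>> servo_tool --pt "0 0 0 0 0 4 -1" --pt "0 0 0 0 0 6 -1" --pt "0 0 0 0 0 8 -1" --pt "0 0 0 0 0 10 -1" --pt "0 0 0 0 0 12 -1" --pt "0 0 0 0 0 14 -1" --pt "0 0 0 0 0 15 -1" --pt "0 0 0 0 0 15 -1"

```text
time_s: 29.5
eef_pos: [0.5253, -0.072, 0.075]
eef_rot: [0.545, 0.452, 0.545, -0.45]
wrist_force: [-0.1, 5.3, 1.8]
opening: 0.002
```

>>> servo_tool --pt "0 0 0 0 0 2 -1" --pt "0 0 0 0 0 3 -1" --pt "0 0 0 0 0 4 -1" --pt "0 0 0 0 0 5 -1" --pt "0 0 0 0 0 6 -1" --pt "0 0 0 0 0 6 -1" --pt "0 0 0 0 0 6 -1" --pt "0 0 0 0 0 6 -1"

```text
time_s: 30.5
eef_pos: [0.5262, -0.0767, 0.075]
eef_rot: [0.544, 0.452, 0.545, -0.45]
wrist_force: [-0.6, 5.8, 0.8]
opening: -0.003
```

>>> servo_tool --pt "0 0 0 0 0 2 -1" --pt "0 0 0 0 0 3 -1" --pt "0 0 0 0 0 4 -1" --pt "0 0 0 0 0 5 -1" --pt "0 0 0 0 0 6 -1" --pt "0 0 0 0 0 6 -1" --pt "0 0 0 0 0 6 -1" --pt "0 0 0 0 0 6 -1"

```text
time_s: 31.5
eef_pos: [0.5265, -0.0782, 0.0749]
eef_rot: [0.542, 0.453, 0.548, -0.448]
wrist_force: [-1.2, 18.7, 8.2]
opening: 0.009
```

```bash
python3 - <<'E'
from h import *
o,p,R=pose(); print(p,o["wrist_force"])
c=ctrl.camera("scene"); cv2.imwrite("pics/s17.png",cv2.resize(c["pixels"][130:270,40:280],None,fx=3.3,fy=3.3,interpolation=cv2.INTER_CUBIC))
E
```

```text
[ 0.52647337 -0.07821962  0.07492681] [-1.17745654 18.69808739  8.20183167]
```

View pics/s17.png

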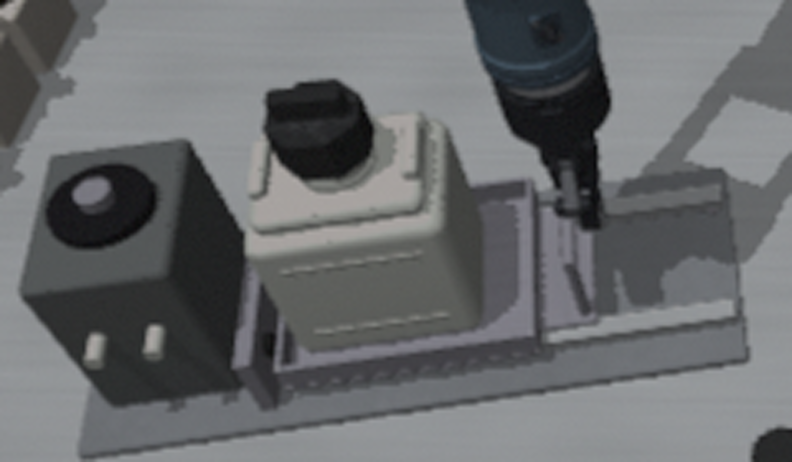

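>>> servo_tool --pt "0 0 0 0 0 -15 -1" --pt "0 0 0 0 0 -50 -1" --pt "0 0 0 -20 0 -80 -1" --pt "0 0 0 -70 0 -85 -1" --pt "0 0 0 -130 0 -85 -1" --pt "0 0 0 -190 0 -85 -1" --pt "0 0 0 -240 0 -85 -1" --pt "0 0 0 -270 0 -85 -1"

```text
time_s: 32.55
eef_pos: [0.5113, 0.0024, 0.3491]
eef_rot: [0.543, 0.454, 0.546, -0.448]
wrist_force: [0.1, -0.8, -0.5]
opening: 0.001
```

>>> servo_tool --pt "0 0 0 -10 0 40 -1" --pt "0 0 0 -10 0 60 -1" --pt "0 0 0 -10 0 60 -1" --pt "0 0 0 -10 0 60 -1" --pt "0 0 0 -10 0 60 -1" --pt "0 0 0 -10 0 60 -1" --pt "0 0 0 -10 0 60 -1" --pt "0 0 0 -10 0 60 -1"

```text
time_s: 33.55
eef_pos: [0.5225, -0.0565, 0.3586]
eef_rot: [0.544, 0.454, 0.546, -0.448]
wrist_force: [-0.7, 0.3, 0.6]
opening: 0.0
```

```bash
python3 snap.py w18; python3 - <<'E'
from h import *
c=ctrl.camera("scene"); cv2.imwrite("pics/s18.png",c["pixels"]);cv2.imwrite("pics/s18a.png",cv2.resize(c["pixels"][130:270,40:280],None,fx=3.3,fy=3.3,interpolation=cv2.INTER_CUBIC))
c=ctrl.camera("top"); cv2.imwrite("pics/t18.png",cv2.resize(c["pixels"][150:270,350:570],None,fx=3.5,fy=3.5,interpolation=cv2.INTER_CUBIC))
E
```

```text
33.55 [ 0.5225 -0.0565  0.3586] [[0.003, 0.982, 0.187], [0.009, 0.187, -0.982], [-1.0, 0.005, -0.008]] [-0.34  -0.011  1.559  0.01   1.593 -0.528] [-0.7  0.3  0.6] 0.0004945224070002915
```

View pics/w18.png

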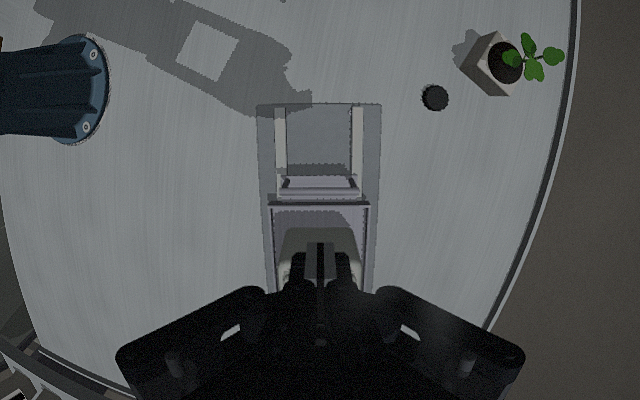

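View pics/s18.png

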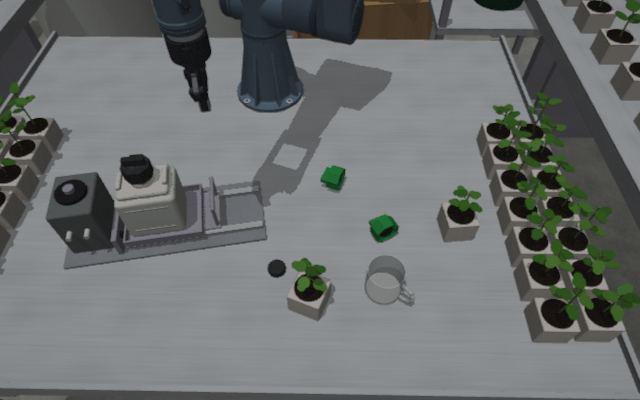

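View pics/t18.png

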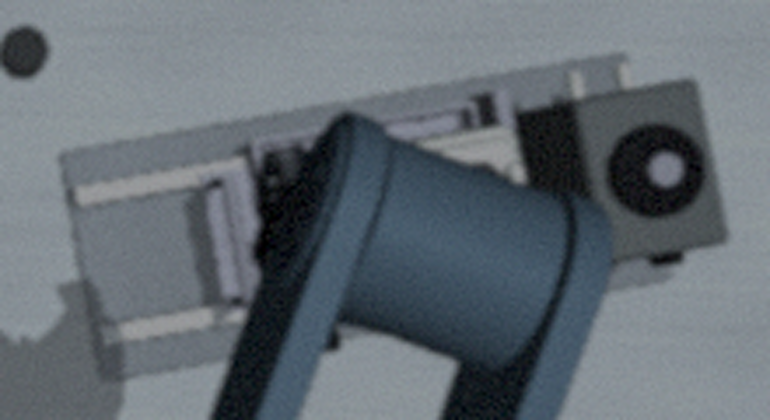

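>>> servo_tool --pt "0 0 0 0 5 45 -1" --pt "0 0 0 0 15 105 -1" --pt "0 0 0 0 30 165 -1" --pt "0 0 0 0 50 220 -1" --pt "0 0 0 0 60 245 -1" --pt "0 0 0 0 60 245 -1" --pt "0 0 0 0 60 245 -1" --pt "0 0 0 0 60 245 -1"

```text
time_s: 34.7
eef_pos: [0.6271, -0.285, 0.3574]
eef_rot: [0.544, 0.454, 0.546, -0.447]
wrist_force: [-0.2, 0.1, -0.5]
opening: -0.0
```

```bash
python3 snap.py w19
```

```text
34.7 [ 0.6271 -0.285   0.3574] [[0.003, 0.982, 0.188], [0.009, 0.188, -0.982], [-1.0, 0.005, -0.008]] [-0.603  0.372  1.121  0.009  1.651 -0.791] [-0.2  0.1 -0.5] -0.0004435027450397107
```

>>> servo_tool --pt "0 0 0 0 -40 0 -1" --pt "0 0 0 0 -90 0 -1" --pt "0 0 0 0 -120 0 -1" --pt "0 0 0 0 -120 0 -1" --pt "0 0 0 0 -120 0 -1" --pt "0 0 0 0 -120 0 -1" --pt "0 0 0 0 -120 0 -1" --pt "0 0 0 0 -120 0 -1"

```text
time_s: 35.75
eef_pos: [0.5097, -0.3074, 0.3566]
eef_rot: [0.544, 0.454, 0.546, -0.447]
wrist_force: [0.2, -0.4, -0.4]
opening: 0.002
```

```bash
python3 snap.py w20; python3 - <<'E'
import cv2,numpy as np
a=cv2.imread("pics/w19.png");b=cv2.imread("pics/w20.png")
cv2.imwrite("pics/w1920.png",cv2.convertScaleAbs(np.vstack([a[60:260,150:500],b[60:260,150:500]]),alpha=1.6))
E
```

```text
35.75 [ 0.5097 -0.3074  0.3566] [[0.003, 0.982, 0.189], [0.009, 0.189, -0.982], [-1.0, 0.005, -0.008]] [-0.747  0.154  1.388  0.009  1.603 -0.936] [ 0.2 -0.4 -0.4] 0.0022591258584670195
```

View pics/w1920.png

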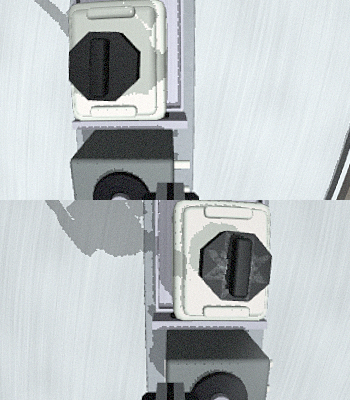

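```bash
python3 - <<'E'
import cv2,numpy as np
a=cv2.imread("pics/w19.png");b=cv2.imread("pics/w20.png")
f=lambda i,x,y: cv2.convertScaleAbs(cv2.resize(i[y:y+90,x:x+95],None,fx=6,fy=6,interpolation=cv2.INTER_CUBIC),alpha=3.0)
cv2.imwrite("pics/w19a.png",f(a,212,80)); cv2.imwrite("pics/w20a.png",f(b,340,80))
E
```

```text
(no output)
```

View pics/w19a.png

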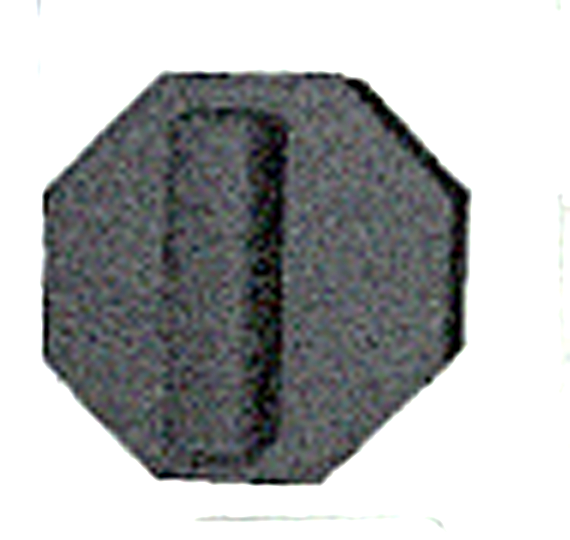

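View pics/w20a.png

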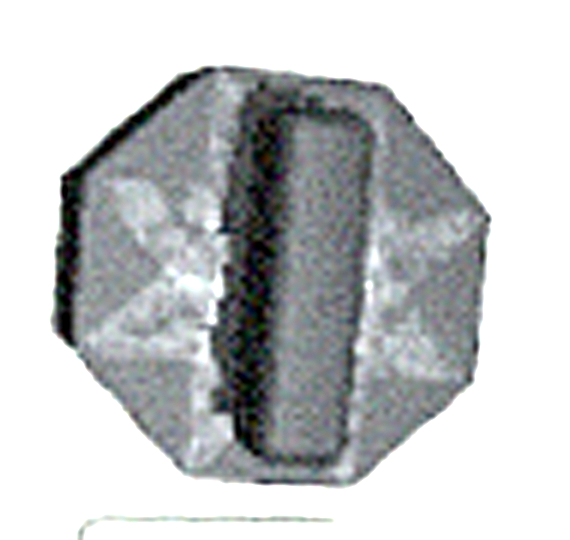

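```bash
python3 - <<'E'
from h import *
import pickle
A=pickle.load(open("w19.pkl","rb"));B=pickle.load(open("w20.pkl","rb"))
fa=lambda x,y:(212+x/6-.42,80+y/6-.42); fb=lambda x,y:(340+x/6-.42,80+y/6-.42)
a=[(165,72),(345,76),(448,192),(445,352),(322,482),(160,478),(43,355),(43,190)]
b=[(215,68),(388,85),(488,215),(472,380),(350,485),(192,470),(75,340),(85,180)]
P=[]
for p,q in zip(a,b):
    X,e=tri([ray(A[1],fa(*p),A[0]),ray(B[1],fb(*q),B[0])]); P.append(X); print(X.round(4),np.round(e[0],4))
P=np.array(P); print("mean",P.mean(0))
def ang(i,j): d=P[j]-P[i]; return np.degrees(np.arctan2(d[1],d[0]))
print("bar-parallel flats",ang(2,3),ang(7,6)," perp+90",ang(0,1)-90,ang(5,4)-90)
# handle position now
o,c=pickle.load(open("w18.pkl","rb")); cv2.imwrite("pics/w18h.png",cv2.convertScaleAbs(cv2.resize(c["pixels"][165:220,250:390],None,fx=5,fy=5,interpolation=cv2.INTER_CUBIC),alpha=1.5))
# cap top shift along travel
d=np.array([.182,-.983]); print("moved",(P.mean(0)[:2]-np.array([.5377,-.1330]))@d)
# mouth
E
```

```text
[ 0.5418 -0.2097  0.2275] 0.0002
[ 0.5683 -0.2061  0.2256] 0.0001
[ 0.5868 -0.221   0.2289] 0.0004
[ 0.5905 -0.2452  0.2277] 0.0012
[ 0.5753 -0.2663  0.2286] 0.0
[ 0.5508 -0.2693  0.2299] 0.0004
[ 0.5297 -0.2538  0.229 ] 0.0003
[ 0.5262 -0.2298  0.229 ] 0.0005
mean [ 0.55868966 -0.23764695  0.22827876]
bar-parallel flats -81.41982506948511 -81.8150583936344  perp+90 -82.27778767539318 -83.09530512450274
moved 0.10668807326645964
```

View pics/w18h.png

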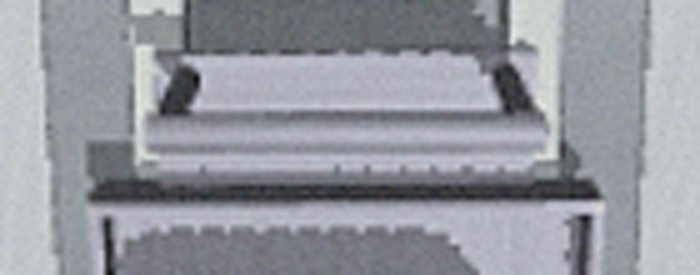

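```bash
python3 - <<'E'
from bench import ctrl
o=ctrl.get_obs(); print(o["time_s"],o["wrist_force"].round(1)); print(ctrl.hand_in())
E
```

```text
35.8 [-0.4 -0.4 -0. ]
the job is handed in; nothing more can be done
None
```

I stood the black cap open side down, let go, then took it from above by its bar and locked it on the canister. Only after that did I push the drip tray home. The job was handed in at 35.8 s with the arm clear of everything.

- **Standing the cap:** I gripped it by its side flats and turned it 90° to set it down. It was pressed onto the bench with about 19.5 N before I let go, and the next picture showed it upright.
- **Locking the cap:** It went on with little resistance. I pressed it to about 9–11 N and turned it about 71° clockwise, where it met the stop (0.35 N m).
- **Cap height afterwards:** With the tray home, two wrist views put the cap's top at 228 mm. That places its rim 13–15 mm below the mouth, against 13 mm when caught and 6 mm when loose.
- **Tray:** It slid with about 6 N until the force rose to about 19 N and it stopped. The cap had moved 107 mm along the travel. The tray's start position was not measured directly, so "fully home" rests on that force rise and the picture of the tray against the stop.
- **Other items:** The measuring cup, the pots, the small screw cap and the two green caps stand where they were in the last scene picture, judged by eye.

Two checks did not agree exactly:
- **Bar angle:** The bar measured −81 to −83°, while the tray's travel is about −79.5°, so it sits 2–3° off.
- **Gap angle:** The faint gap edges in the pictures put the gaps anywhere from −10° to −20°. I used −12°, and the cap dropped in without catching.

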